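Charge the polishing drum and snap its lid on

ROBOT

A 6-joint arm with a two-finger parallel gripper is mounted at the origin on the work surface. World frame = base frame: x ahead of the robot, y to its left, z up, the work surface at z = 0. Lengths are in m, angles in rad, forces in N, time in s.
With the tool pointing down it reaches from about 0.425 to 0.95 m from the base axis. Payload 3.5 kg.
Tool frame: the origin (TCP) lies between the finger pads; the fingertips stand 17 mm ahead of it and the grasp point (between the pads) lies 2 mm behind it; z points along the fingers, y is the direction in which the jaws open and shut (so a half turn about z gives the same grasp; the last joint's range is limited). The gripper opens to 85 mm and grips with 20 to 120 N. Pads are 22 mm wide; open, the fingers measure 114 mm over their backs; the gripper's body (76 mm by 85 mm) begins 54 mm behind the grasp point. The pads swing forward as they close: fully open they stand 13 mm farther back than shut.
Start: joints at [-1.408, 0.286, 1.577, -0, 1.279, -0.15], TCP at [0.208, -0.642, 0.248] pointing down, gripper open.
Joint ranges: [-2.77, 2.77], [-0.9, 2.22], [0.21, 2.48], [-1.53, 4.67], [0.24, 2.81], [-2.84, 2.84]. Speed limits (rad/s): [2.79, 2.79, 3.14, 3.14, 3.14, 3.14].

INTERFACE

Orientations are given as a unit quaternion [x, y, z, w].
In Python, from plant import ctrl gives the robot as it stands.
- The arm moves only by the tool carry_out, never from a script. Its argument "commands" is a list of rows, each an object with "delta_pos": the shift along the tool's x, y, z in m, a list of three; "delta_rot": the turn, a rotation vector about the tool's x, y, z in rad, a list of three; "claw": the opening in per cent of the stroke, from 0 (shut) to 100 (fully open). A call has 1 to 8 rows; each row is the pose to reach, as a shift and turn from the pose measured when the call began, along the tool's axes at that moment; what a row does not reach only later rows make up. A row lasts 1/12 s, in which the tool goes at most 41.7 mm and 7.16 degrees, less where a joint would pass 70% of its speed; a pose out of reach is approached as far as the arm can. A call with a gripper value outside its range is refused whole. The fingers move at their own pace and stop on an object; "force" is the grip in N (left out, the last holds). Time passes only in rows, so rows that repeat a pose let the fingers close. It gives the time, the measured TCP pose, the force and the opening at its end, in the units of the state.
- ctrl.get_state(): the state, without advancing time (a new reading comes with each control period).
- ctrl.read_camera(name): name is "side" or "top"; returns (picture, depth): 480x640x3 uint8, red, green, blue; 480x640 float32, m along the optical axis (not along the pixel's ray), 0 where there is no reading.
- ctrl.camera_info(name): a dict with "fx", "fy", "cx", "cy" (pixels), "k1" (the pictures are not rectified: a ray, as slopes to the right and down, at radius r is drawn at 1 + k1 r^2 times it, then the intrinsics apply), "rvec" (rotation vector, rad) and "tvec" (3), from world to camera coordinates, as OpenCV has them. Camera axes: x right, y down, z forward; pixel columns grow to the right and rows downward; lengths in m; the calibration is good to about 2 mm. A picture is of the moment at which its call begins. camera_info takes no time and is no camera call.
- ctrl.sign_off(): hands the job in, once; it reports no verdict.
The state is a dict: "time": time; "qpos": joint angles; "dq": joint speeds; "joint_efforts": joint torques, N m; "eef_pos": TCP position; "tcp_rot": TCP orientation; "contact_force": force on the tool from outside, world axes, zero at the start; "wrist_torque": the same for the moment, N m; "opening": opening from 0.0 (shut) to 1.0 (fully open).
Only numpy, scipy, OpenCV 4.12 (cv2) and the standard library are available. Lean on these libraries where they do the work, as an engineer would, in place of code of your own. Each camera call takes 0.05 s, during which the arm holds its last target.

TASK

Charge the tumbler drum: with the hand scoop, tip at least three of the six wooden polishing pieces from the stock bin into the drum, leave the rest in the bin and spill none, and do not pick the pieces up with the fingers. Stand the scoop back down on the bench, then set the lid on the drum and press it straight down until both clip arms snap under the collar. Do not disturb the wax jar, the mallet or the sanding block.

Things in the scene. Friction and masses are not known exactly. Their poses are not given: they have to be found in the camera images.
- bin: Dark wooden stock bin, open on top, fixed; long direction x. Origin on the bench. Inside: floor 8 mm up, flat from the upright back wall at x = -135 mm to x = +75; then the scooping end rises to z = 32 at x = 109 and steeper to its edge, z = 98 at x = 130. Inside width 100 mm (y = +-50), walls 8 mm thick, 78 mm high. The pieces lie at x = -10 to +75; the clear back part takes the scoop.
- scoop_grip (a point): Middle of the wooden grip of the loose hand scoop (170 g); x towards the mouth, z up. The grip, over the pan, is a bar along x, 86 mm long (from -46 to +40 mm), 22 mm wide (y), 32 mm high, its middle 105 mm above the scoop's underside. The pan's back wall is 35 mm behind this point, its front lip 70 mm ahead of it.
- scoop: The same scoop; origin at the middle of the pan's flat underside (105 mm below and 15 mm ahead of scoop_grip), x to the mouth, z up. Aluminium pan from x = -50 to +55 mm (the lip), 84 mm wide, floor 3 mm (1 mm at the lip), sides 50 mm high at the back and 16 mm at the front. A bridge over the side walls at x = -4 mm, underside 50 mm up, carries the front of the grip.
- scoop_load (a point): Point in the scoop's pan, 22 mm above the middle of its underside: about where the load lies.
- drum: Black rubber tumbler drum standing on its end, open on top, held fast; three dark tuning pegs already lie in it. Round, outside diameter 132 mm, inside 124 mm, rim 110 mm above the bench. A collar of 142 mm diameter runs round it, 6 to 14 mm below the rim. Origin at the centre of its foot.
- drum_rim (a point): Centre of the drum's mouth, level with the rim.
- drum_inside (a point): Point on the drum's axis, 45 mm above the bench.
- lid_grip (a point): Middle of the grip bar on the loose grey plastic lid (185 g). The bar runs along x, 80 mm long, 24 mm wide (y), its top 40 mm above the underside of the round plate (diameter 146 mm); this point is 23 mm above that underside. Below the plate a tapered spigot, 18 mm deep, 100 mm wide at its foot, 113 mm at its root, centres it in the drum; any yaw will do.
- lid: The same lid; origin at the centre of the plate's underside, the face that rests on the drum's rim when the lid is on; z up. On the bench it stands on its clip arms with this point 30 mm up.
- clip_a (a joint): Sprung clip arm at the lid's +y edge, hanging 30 mm below the plate's underside: angle in rad, 0 at rest, growing as it is spread outwards. Its hook meets the drum's collar about 20 mm before the lid is home, spreads to about 0.2 and falls back to 0 as it snaps under the collar. Pressing both on takes about 10 N.
- clip_b (a joint): The like clip arm at the lid's -y edge.
- piece0_mid (a point): Centre of a turned beech polishing piece, a chunky barrel 28 mm in diameter and 28 mm long with bevelled ends, 13 g
- piece1_mid (a point): Centre of another such piece
- piece2_mid (a point): Centre of another such piece
- piece3_mid (a point): Centre of another such piece
- piece4_mid (a point): Centre of another such piece
- piece5_mid (a point): Centre of another such piece
- wax_jar: Closed amber jar, 64 mm across, 75 mm high; bystander. Origin at the centre of its foot.
- mallet: Wooden mallet lying down, 305 mm long, head 110 x 60 x 60 mm at its +x end; bystander. Origin on the bench under the handle, 100 mm from the head's middle.
- sanding_block: Cork-faced sanding block, 110 x 64 x 40 mm; bystander. Origin at the centre of its underside.
Things that resemble listed ones, but are neither listed nor needed, are in the scene too. What is shaped like the part that bears piece3_mid but pink is not meant.

How it is judged:
By the outcome, as a careful person would: the job done as asked, in the order asked, and still so for the second after the job is handed in, with the robot touching nothing.
It also fails if it takes over 72 s, if anything falls off the work surface, if the arm or the gripper's body presses on something with over 40 N, if the wrist force passes 120 N, or if a joint passes its speed limit or range.

## Working session

There is one attempt and no reset: what is moved stays moved. The work goes in short steps, Python scripts to look and compute and a tool call to move; the robot and the scene stay as the last step left them, time stands still between calls to the robot, and variables do not carry over. Pictures are saved under pics/ and viewed, and the job is handed in when it is done.

Besides the shell and the picture viewer there is one more tool, called after "Request:" as name([rows], argument=value, ...), one row to a line, values as JSON. carry_out: Moves the arm, as the interface text tells. Its arguments: {"type":"object","properties":{"commands":{"type":"array"},"force":{"type":"number"}},"required":["commands"]}

```bash
ls -a; mkdir -p pics; cat > h.py <<'E'
import numpy as np, cv2
from scipy.spatial.transform import Rotation as R
from plant import ctrl
def cam(n):
    i=ctrl.camera_info(n); K=np.array([[i['fx'],0,i['cx']],[0,i['fy'],i['cy']],[0,0,1.]]); 
    return K,i['k1'],R.from_rotvec(i['rvec']).as_matrix(),np.array(i['tvec'])
def shot(n,f):
    p,d=ctrl.read_camera(n); cv2.imwrite(f'pics/{f}.png',p[:,:,::-1]); np.save(f'pics/{f}.npy',d); return p,d
def ray(n,u,v):
    K,k,Rm,t=cam(n)
    q=cv2.undistortPoints(np.array([[[u,v]]],float),K,np.array([k,0,0,0.]))[0,0]
    return Rm.T@np.array([q[0],q[1],1]), -Rm.T@t
def atz(n,u,v,z):
    d,o=ray(n,u,v); return o+d*(z-o[2])/d[2]
def atd(n,u,v,D):
    d,o=ray(n,u,v); return o+d*D
def cloud(n,D):
    K,k,Rm,t=cam(n)
    vv,uu=np.mgrid[:480,:640]
    q=cv2.undistortPoints(np.stack([uu,vv],-1).reshape(-1,1,2).astype(float),K,np.array([k,0,0,0.]))[:,0]
    P=np.c_[q,np.ones(len(q))]*D.reshape(-1,1)
    return ((P-t)@Rm).reshape(480,640,3)
def proj(n,p):
    K,k,Rm,t=cam(n)
    return cv2.projectPoints(np.array(p,float).reshape(-1,1,3),cv2.Rodrigues(Rm)[0],t,K,np.array([k,0,0,0.]))[0][:,0]
def crop(f,u0,v0,u1,v1,s,o):
    im=cv2.imread(f'pics/{f}.png')[v0:v1,u0:u1]; cv2.imwrite(f'pics/{o}.png',cv2.resize(im,None,fx=s,fy=s,interpolation=cv2.INTER_CUBIC))
E
python3 - <<'E'
from h import *
for n in('top','side'): shot(n,n+'0'); print(ctrl.camera_info(n))
print(ctrl.get_state())
E
```

```text
.
..
pics
{'fx': 610.1399708690341, 'fy': 610.1399708690341, 'cx': 324.018472547282, 'cy': 235.70754805802173, 'k1': -0.10999049609703147, 'rvec': array([ 2.14678576, -2.1428301 ,  0.18318422]), 'tvec': array([0.03090783, 0.5620757 , 1.51936523])}
{'fx': 449.36321623537157, 'fy': 449.36321623537157, 'cx': 317.74508800295746, 'cy': 252.90220614740977, 'k1': -0.047522427705922146, 'rvec': array([ 2.29603368, -0.25832898,  0.10880583]), 'tvec': array([-0.54857827,  0.20497072,  0.87409371])}
{'time': 0.1, 'qpos': array([-1.40797018e+00,  2.87132585e-01,  1.57804878e+00, -3.18372119e-05,
        1.27862293e+00, -1.49989782e-01]), 'dq': array([ 1.18717647e-03, -1.52909336e-03, -3.30404464e-03, -2.77679235e-04,
        1.26660300e-03,  8.52863347e-05]), 'joint_efforts': array([ 9.13494787e-04, -4.07295263e+01, -2.93699294e+01, -1.55337784e-04,
        3.38678830e-03, -1.61115249e-06]), 'eef_pos': array([ 0.20765821, -0.64166395,  0.24703862]), 'tcp_rot': array([ 9.87791869e-01,  1.55775482e-01, -2.23358741e-05, -1.10569697e-03]), 'contact_force': array([-0.56072213, -0.38113742,  0.30532807]), 'wrist_torque': array([-0.00979307, -0.00289011, -0.03703734]), 'opening': 1.0001023203607387}
```

View pics/top0.png

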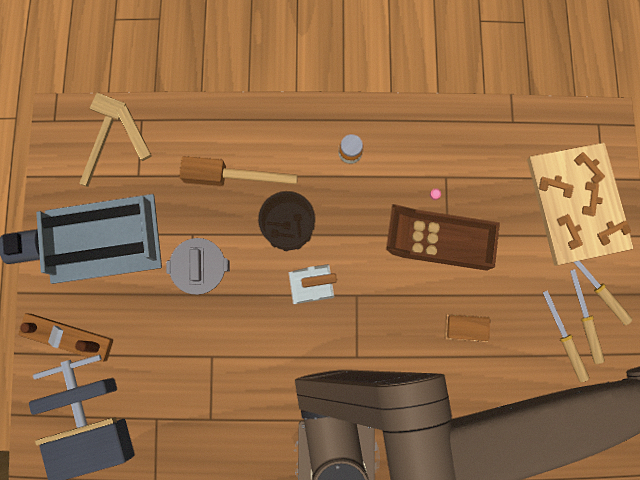

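View pics/side0.png

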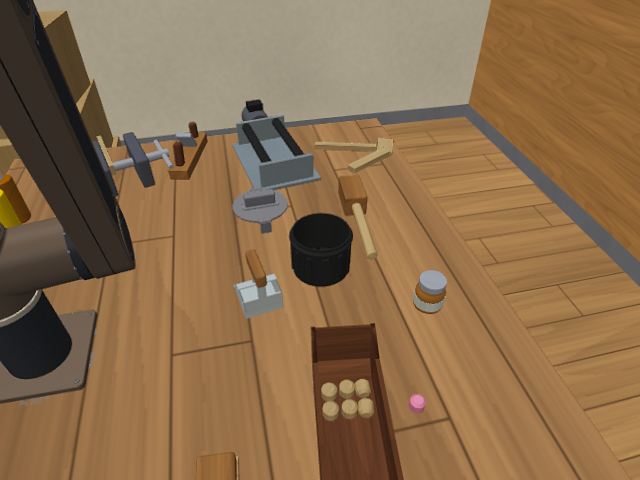

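```bash
python3 - <<'E'
from h import *
crop('top0',270,170,510,350,3,'c1')
crop('side0',220,170,440,480,2.0,'c2')
crop('top0',150,170,350,320,4,'c3')
D=np.load('pics/top0.npy'); C=cloud('top',D)
for u,v in [(318,281),(328,280),(306,283),(294,285),(287,192),(288,235),(195,265),(424,237),(390,236),(495,240),(351,140)]: print((u,v),C[v,u].round(4))
np.save('pics/C.npy',C)
E
```

```text
(318, 281) [0.439  0.0473 0.1241]
(328, 280) [0.442  0.0232 0.1187]
(306, 283) [0.4341 0.0761 0.1246]
(294, 285) [ 0.4391  0.1096 -0.0029]
(287, 192) [0.6616 0.1249 0.108 ]
(288, 235) [0.5684 0.1257 0.014 ]
(195, 265) [0.4832 0.3567 0.0649]
(424, 237) [ 0.5653 -0.2323  0.0066]
(390, 236) [ 0.5541 -0.1318  0.0922]
(495, 240) [ 0.5469 -0.4012  0.0781]
(351, 140) [ 0.8084 -0.0373  0.0733]
```

View pics/c1.png

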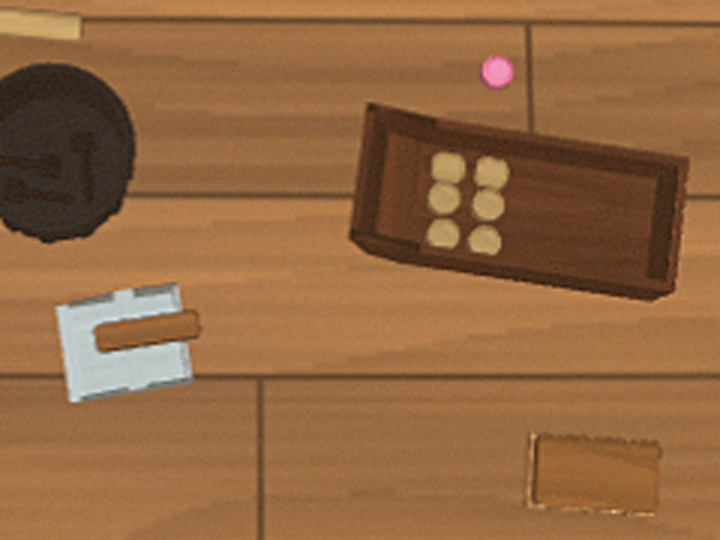

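View pics/c2.png

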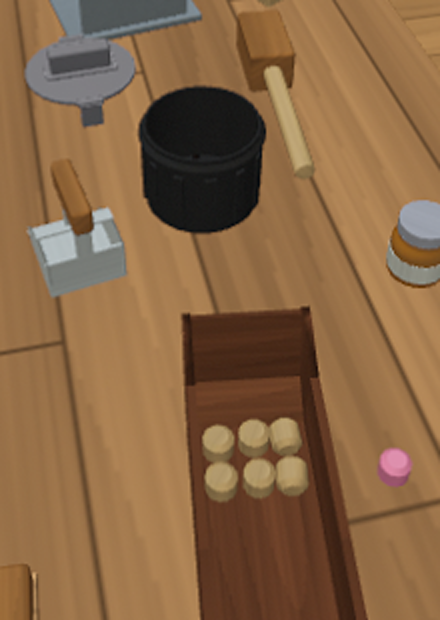

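View pics/c3.png

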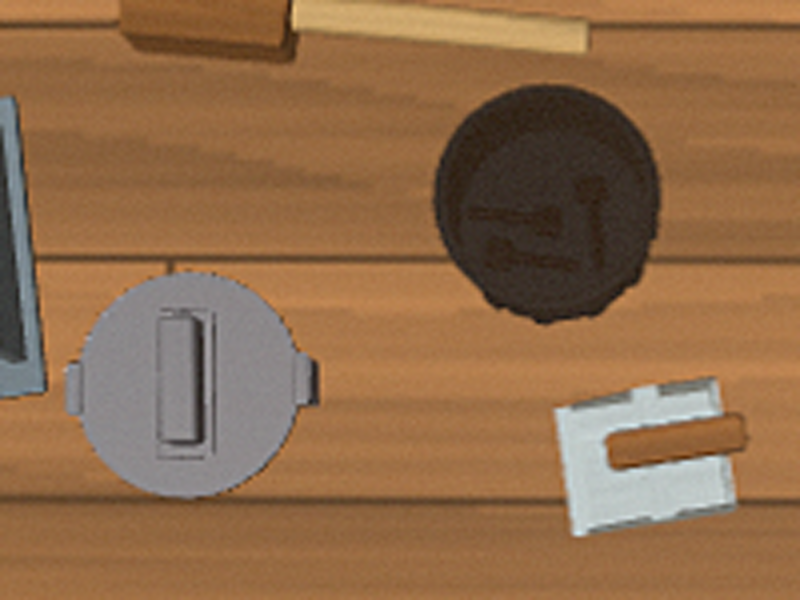

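```bash
python3 - <<'E'
from h import *
C=np.load('pics/C.npy')
im=cv2.imread('pics/top0.png')
x,y,z=C[...,0],C[...,1],C[...,2]
def rect(m):
    P=C[m]; r=cv2.minAreaRect(P[:,:2].astype(np.float32)); return np.round(r[0],4),np.round(r[1],4),round(r[2],2),'z',P[:,2].mean().round(4),m.sum()
vv,uu=np.mgrid[:480,:640]
sg=(vv>265)&(vv<310)&(uu>285)&(uu<345)&(z>0.105)&(z<.135)
print('grip',rect(sg))
lg=(vv>235)&(vv<300)&(uu>170)&(uu<225)&(z>0.060)&(z<.085)
print('lidgrip',rect(lg))
lp=(vv>225)&(vv<300)&(uu>160)&(uu<235)&(z>0.025)&(z<.05)
print('lidplate',rect(lp))
dr=(vv>185)&(vv<255)&(uu>250)&(uu<322)&(z>0.102)&(z<.12)
P=C[dr][:,:2]; A=np.c_[2*P,np.ones(len(P))]; s=np.linalg.lstsq(A,(P**2).sum(1),rcond=None)[0]; print('drum rim',s[:2],np.sqrt(s[2]+s[0]**2+s[1]**2),len(P), C[dr][:,2].mean())
b=(vv>195)&(vv<275)&(uu>380)&(uu<505)&(z>0.070)&(z<.086)
print('binrim',rect(b))
# bin rim corners by pixel
for n,u,v in [('TL',393,205),('BL',388,252),('TR',499,222),('BR',494,269.5)]:
    print(n,atz('top',u,v,.098 if 'L' in n else 0.078))
for u,v in [(419,225.5),(434,227),(418,235.5),(432.5,238),(418,247.5),(431.5,249.5)]: print(atz('top',u,v,.03),C[int(v),int(u)])
E
```

```text
grip (array([0.4432, 0.045 ]), array([0.0229, 0.0849]), 8.43, 'z', np.float64(0.1198), np.int64(329))
lidgrip (array([0.4847, 0.3592]), array([0.0802, 0.0263]), 2.06, 'z', np.float64(0.0691), np.int64(319))
lidplate (array([0.4853, 0.3593]), array([0.146 , 0.1451]), 45.63, 'z', np.float64(0.0362), np.int64(2244))
drum rim [0.59583832 0.12508382] 0.06515821267833231 440 0.10766195111849176
binrim (array([ 0.5567, -0.2713]), array([0.2735, 0.1191]), 81.24, 'z', np.float64(0.0777), np.int64(903))
TL [ 0.63173759 -0.1398961   0.098     ]
BL [ 0.51316712 -0.12544656  0.098     ]
TR [ 0.59329893 -0.41365343  0.078     ]
BR [ 0.4717623  -0.39546844  0.078     ]
[ 0.59193482 -0.21572187  0.03      ] [ 0.59088205 -0.2134673   0.04335322]
[ 0.58810838 -0.25505412  0.03      ] [ 0.5878683  -0.25478401  0.03137484]
[ 0.56553844 -0.21246926  0.03      ] [ 0.56564036 -0.21122446  0.03754151]
[ 0.55906471 -0.25030696  0.03      ] [ 0.55842011 -0.24820326  0.03411007]
[ 0.53405623 -0.21173969  0.03      ] [ 0.53369814 -0.20977323  0.04183402]
[ 0.52888868 -0.24688301  0.03      ] [ 0.5296012  -0.2447873   0.03431595]
```

```bash
cat >> h.py <<'E'
YB=np.deg2rad(81.5)
def move(p,q_or_R):
    s=ctrl.get_state(); Rt=R.from_quat(s['tcp_rot']); 
    d=Rt.inv().apply(np.array(p)-s['eef_pos']); r=(Rt.inv()*q_or_R).as_rotvec()
    print('delta_pos',d.round(4),'delta_rot',r.round(4),'deg',np.rad2deg(np.linalg.norm(r)).round(1))
def tool(yaw,pitch=0):
    "tool x=scoop x; yaw deg of scoop x, pitch>0 = mouth up"
    a=np.deg2rad(yaw); 
    return R.from_euler('z',yaw,degrees=True)*R.from_euler('y',-pitch,degrees=True)*R.from_euler('x',180,degrees=True)
E
python3 - <<'E'
from h import *
D=np.load('pics/top0.npy');C=np.load('pics/C.npy')
x,y,z=C[...,0],C[...,1],C[...,2]
vv,uu=np.mgrid[:480,:640]
for yaw in (80.5,81,81.5,82,82.5):
    a=np.deg2rad(yaw); e=np.array([np.cos(a),np.sin(a)]); n=np.array([-e[1],e[0]])
    b=(vv>195)&(vv<280)&(uu>380)&(uu<508)&(z>0.066)&(z<.09)
    P=C[b][:,:2]-[.555,-.265]; s=P@e; l=P@n
    out=[]
    for lo,hi in [(-.12,-.06),(-.06,0),(0,.06),(.06,.1)]:
        m=(s>lo)&(s<hi); q=l[m]; out.append((np.percentile(q[q>0],[2,50,98])*1e3).round(1).tolist()+(np.percentile(q[q<0],[2,50,98])*1e3).round(1).tolist())
    print(yaw,out, np.percentile(s,[0,1,99,100]).round(4))
# side camera
Ds=np.load('pics/side0.npy'); Cs=cloud('side',Ds)
for u,v in [(322,250),(260,265),(262,200)]: print(Cs[v,u].round(4))
zz=Cs[...,2]
vv,uu=np.mgrid[:480,:640]
m=(uu>285)&(uu<356)&(vv>210)&(vv<262)&(zz>.103)&(zz<.118)
P=Cs[m][:,:2]; A=np.c_[2*P,np.ones(len(P))]; s=np.linalg.lstsq(A,(P**2).sum(1),rcond=None)[0]; print('drum',s[:2],np.sqrt(s[2]+s[0]**2+s[1]**2),len(P))
m=(uu>235)&(uu<275)&(vv>245)&(vv<290)&(zz>.11)&(zz<.126); P=Cs[m]; print(cv2.minAreaRect(P[:,:2].astype(np.float32)),P[:,2].max())
m=(uu>230)&(uu<290)&(vv>185)&(vv<215)&(zz>.06)&(zz<.075); P=Cs[m]; print(cv2.minAreaRect(P[:,:2].astype(np.float32)),P[:,2].max())
a=YB;e=np.array([np.cos(a),np.sin(a)]); n=np.array([-e[1],e[0]])
m=(uu>300)&(vv>320)&(zz>.070)&(zz<.082); P=Cs[m][:,:2]-[.555,-.265]; print(np.c_[P@e,P@n][::40].round(3))
E
```

```text
80.5 [[46.4, 51.4, 55.1, -62.3, -56.9, -52.5], [47.6, 52.3, 55.7, -61.8, -55.8, -52.0], [47.9, 52.7, 56.5, -60.5, -55.2, -51.2], [48.7, 54.1, 57.6, -60.0, -54.2, -50.5]] [-0.1429 -0.1415  0.1294  0.1386]
81 [[47.2, 52.3, 55.8, -61.4, -56.1, -51.9], [47.8, 52.7, 55.9, -61.5, -55.5, -52.0], [47.7, 52.4, 56.2, -60.8, -55.5, -51.6], [48.0, 53.4, 56.9, -60.7, -54.9, -51.1]] [-0.1428 -0.1412  0.1295  0.1386]
81.5 [[47.8, 53.0, 56.6, -60.7, -55.4, -51.2], [48.0, 53.0, 56.3, -61.1, -55.2, -51.9], [47.5, 52.3, 56.0, -61.0, -55.7, -51.9], [47.3, 52.7, 56.2, -61.3, -55.6, -51.8]] [-0.1427 -0.1412  0.1294  0.1386]
82 [[48.7, 53.7, 57.4, -60.0, -54.7, -50.4], [48.4, 53.2, 56.7, -60.7, -54.9, -51.8], [47.1, 52.0, 55.8, -61.1, -56.1, -52.0], [46.7, 51.9, 55.5, -62.1, -56.2, -52.5]] [-0.1429 -0.1413  0.1295  0.1387]
82.5 [[49.5, 54.6, 58.5, -59.4, -54.1, -49.7], [48.7, 53.5, 57.1, -60.5, -54.6, -51.6], [46.8, 51.8, 55.7, -61.6, -56.3, -52.1], [46.0, 51.2, 54.8, -62.7, -56.7, -53.2]] [-0.1431 -0.1415  0.1295  0.1387]
[0.5859 0.0618 0.1108]
[0.4534 0.0358 0.1202]
[0.4927 0.3505 0.0526]
drum [0.5968928
[... 344 characters left out ...]
6]
 [ 0.125  0.021]
 [ 0.122 -0.051]
 [ 0.124 -0.022]
 [ 0.122  0.007]
 [ 0.122  0.011]
 [ 0.103 -0.054]
 [ 0.079 -0.057]
 [ 0.071 -0.055]
 [ 0.062 -0.054]
 [ 0.062  0.048]
 [ 0.054  0.052]
 [ 0.047  0.054]
 [ 0.034 -0.058]
 [ 0.025 -0.054]
 [ 0.026  0.049]
 [ 0.02   0.054]
 [ 0.005 -0.056]
 [ 0.007  0.05 ]
 [-0.008 -0.062]
 [-0.013 -0.054]
 [-0.013  0.055]
 [-0.019  0.049]
 [-0.032 -0.06 ]
 [-0.039 -0.054]
 [-0.037  0.055]
 [-0.041  0.051]
 [-0.055 -0.059]
 [-0.053  0.048]
 [-0.066 -0.057]
 [-0.064  0.049]
 [-0.069  0.053]
 [-0.082 -0.054]
 [-0.088 -0.057]
 [-0.084  0.052]
 [-0.09   0.047]
 [-0.103 -0.052]
 [-0.107 -0.056]
 [-0.112 -0.058]
 [-0.109  0.05 ]
 [-0.12  -0.053]
 [-0.126 -0.055]]
```

Candidates: the scoop at (318,281) is the only white pan with a grip. The plane at (65,337) and the tray at (98,238) aren't it. The lid at (198,265) is the only grey disc with a grip bar; the jar cap at (351,140) isn't it. For the pieces, the six beech ones in the bin count and the pink one at (435,194) is a decoy. The close crops agree with these choices, and the low front sides of the scoop put its mouth to the left (+y).

```bash
python3 - <<'E'
from h import *
move([.48,-.28,.25],tool(55)); move([.4432,.0479,.22],tool(98.6))
E
```

```text
delta_pos [ 0.3704 -0.2603 -0.0023] delta_rot [-0.002  -0.001  -0.6471] deg 37.1
delta_pos [ 0.4363 -0.5835  0.0284] delta_rot [-0.0016 -0.0018 -1.4081] deg 80.7
```

Request:
carry_out([
  {"delta_pos":[0.37,-0.26,0],"delta_rot":[0,0,-0.647],"claw":100},
  {"delta_pos":[0.37,-0.26,0],"delta_rot":[0,0,-0.647],"claw":100},
  {"delta_pos":[0.37,-0.26,0],"delta_rot":[0,0,-0.647],"claw":100},
  {"delta_pos":[0.37,-0.26,0],"delta_rot":[0,0,-0.647],"claw":100},
  {"delta_pos":[0.37,-0.26,0],"delta_rot":[0,0,-0.647],"claw":100},
  {"delta_pos":[0.37,-0.26,0],"delta_rot":[0,0,-0.647],"claw":100},
  {"delta_pos":[0.37,-0.26,0],"delta_rot":[0,0,-0.647],"claw":100},
  {"delta_pos":[0.37,-0.26,0],"delta_rot":[0,0,-0.647],"claw":100},
], force=80)

```text
time: 0.77
eef_pos: [0.4086, -0.3737, 0.2474]
tcp_rot: [0.887, 0.462, 0.0, -0.001]
contact_force: [0.7, 0.0, 0.2]
opening: 0.996
```

```bash
python3 - <<'E'
from h import *
s=ctrl.get_state();print(s['time'],s['eef_pos'],s['qpos'])
move([.4432,.0479,.20],tool(98.6))
E
```

```text
0.7667 [ 0.40864521 -0.37370485  0.2474214 ] [-9.24458199e-01  2.15254278e-02  1.87641940e+00  1.13127961e-03
  1.24627919e+00 -3.13567439e-01]
delta_pos [ 0.365  -0.2136  0.0486] delta_rot [-0.0014 -0.0026 -0.7614] deg 43.6
```

Request:
carry_out([
  {"delta_pos":[0.365,-0.214,0.03],"delta_rot":[-0.001,-0.003,-0.761],"claw":100},
  {"delta_pos":[0.365,-0.214,0.03],"delta_rot":[-0.001,-0.003,-0.761],"claw":100},
  {"delta_pos":[0.365,-0.214,0.03],"delta_rot":[-0.001,-0.003,-0.761],"claw":100},
  {"delta_pos":[0.365,-0.214,0.03],"delta_rot":[-0.001,-0.003,-0.761],"claw":100},
  {"delta_pos":[0.365,-0.214,0.03],"delta_rot":[-0.001,-0.003,-0.761],"claw":100},
  {"delta_pos":[0.365,-0.214,0.03],"delta_rot":[-0.001,-0.003,-0.761],"claw":100},
  {"delta_pos":[0.365,-0.214,0.03],"delta_rot":[-0.001,-0.003,-0.761],"claw":100},
  {"delta_pos":[0.365,-0.214,0.03],"delta_rot":[-0.001,-0.003,-0.761],"claw":100},
])

```text
time: 1.43
eef_pos: [0.4346, -0.0423, 0.2246]
tcp_rot: [0.652, 0.758, -0.0, -0.0]
contact_force: [1.0, -0.0, 0.1]
opening: 0.999
```

Request:
carry_out([
  {"delta_pos":[0.0,0,0],"delta_rot":[0,0,0],"claw":100},
])

```text
time: 1.52
eef_pos: [0.4337, -0.0363, 0.2234]
tcp_rot: [0.649, 0.76, 0.0, -0.002]
contact_force: [-0.6, -0.2, 0.0]
opening: 1.005
```

```bash
python3 - <<'E'
from h import *
s=ctrl.get_state();print(s['time'],s['eef_pos'],s['qpos'])
move([.4432,.0479,.17],tool(98.6))
move([.4432,.0479,.106],tool(98.6))
E
```

```text
1.5167 [ 0.43366792 -0.03633788  0.22342429] [-0.31878686 -0.24485022  2.16320592  0.00233674  1.22606565 -0.476643  ]
delta_pos [0.0815 0.0227 0.0537] delta_rot [-0.0015 -0.0032  0.007 ] deg 0.4
delta_pos [0.0813 0.0228 0.1177] delta_rot [-0.0015 -0.0032  0.007 ] deg 0.4
```

Request:
carry_out([
  {"delta_pos":[0.04,0.011,0.02],"delta_rot":[-0.0015,-0.0032,0.007],"claw":100},
  {"delta_pos":[0.0815,0.0227,0.045],"delta_rot":[-0.0015,-0.0032,0.007],"claw":100},
  {"delta_pos":[0.0815,0.0227,0.045],"delta_rot":[-0.0015,-0.0032,0.007],"claw":100},
  {"delta_pos":[0.0813,0.0228,0.06],"delta_rot":[-0.0015,-0.0032,0.007],"claw":100},
  {"delta_pos":[0.0813,0.0228,0.08],"delta_rot":[-0.0015,-0.0032,0.007],"claw":100},
  {"delta_pos":[0.0813,0.0228,0.1],"delta_rot":[-0.0015,-0.0032,0.007],"claw":100},
  {"delta_pos":[0.0813,0.0228,0.117],"delta_rot":[-0.0015,-0.0032,0.007],"claw":100},
  {"delta_pos":[0.0813,0.0228,0.117],"delta_rot":[-0.0015,-0.0032,0.007],"claw":100},
])

```text
time: 2.18
eef_pos: [0.4402, 0.0479, 0.1028]
tcp_rot: [0.652, 0.758, -0.002, -0.003]
contact_force: [-0.6, 0.0, -0.3]
opening: 1.004
```

```bash
python3 - <<'E'
from h import *
shot('side','s1')
crop('s1',180,180,380,340,4,'s1c')
s=ctrl.get_state();print(s['time'],s['eef_pos'],s['qpos'])
move([.4432,.0479,.106],tool(98.6))
E
```

```text
2.2333 [0.44147689 0.04776371 0.10468867] [-1.21408160e-01 -5.22227655e-02  2.23489885e+00 -1.07723151e-04
  9.64218622e-01 -2.71021856e-01]
delta_pos [-0.0001  0.0017 -0.0013] delta_rot [-0.0051 -0.0013 -0.0004] deg 0.3
```

View pics/s1c.png

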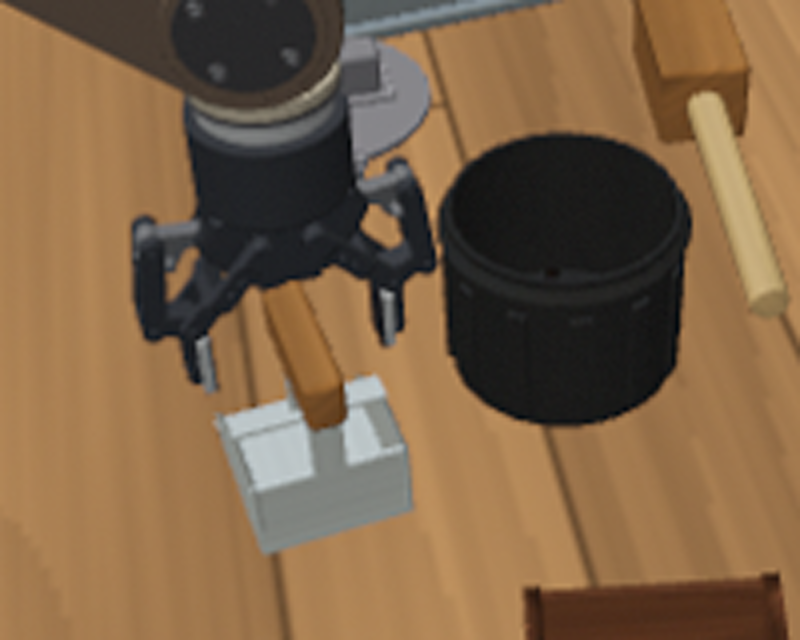

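The open jaws straddle the grip at crop pixel (305,350), clear of the drum. Closing now.

Request:
carry_out([
  {"delta_pos":[0,0.0015,-0.001],"delta_rot":[0,0,0],"claw":0},
  {"delta_pos":[0,0.0015,-0.001],"delta_rot":[0,0,0],"claw":0},
  {"delta_pos":[0,0.0015,-0.001],"delta_rot":[0,0,0],"claw":0},
  {"delta_pos":[0,0.0015,-0.001],"delta_rot":[0,0,0],"claw":0},
  {"delta_pos":[0,0.0015,-0.001],"delta_rot":[0,0,0],"claw":0},
  {"delta_pos":[0,0.0015,-0.001],"delta_rot":[0,0,0],"claw":0},
  {"delta_pos":[0,0.0015,-0.001],"delta_rot":[0,0,0],"claw":0},
  {"delta_pos":[0,0.0015,-0.001],"delta_rot":[0,0,0],"claw":0},
], force=90)

```text
time: 2.9
eef_pos: [0.4437, 0.0479, 0.1066]
tcp_rot: [0.652, 0.758, -0.001, -0.001]
contact_force: [-0.1, -0.1, 6.8]
opening: 0.242
```

Request:
carry_out([
  {"delta_pos":[0,0,0],"delta_rot":[0,0,0],"claw":0},
  {"delta_pos":[0,0,-0.02],"delta_rot":[0,0,0],"claw":0},
  {"delta_pos":[0,0,-0.05],"delta_rot":[0,0,0],"claw":0},
  {"delta_pos":[0,0,-0.08],"delta_rot":[0,0,0],"claw":0},
  {"delta_pos":[0,0,-0.11],"delta_rot":[0,0,0],"claw":0},
  {"delta_pos":[0,0,-0.12],"delta_rot":[0,0,0],"claw":0},
])

```text
time: 3.4
eef_pos: [0.4457, 0.0478, 0.2304]
tcp_rot: [0.652, 0.758, 0.001, 0.001]
contact_force: [1.1, -0.4, -1.4]
opening: 0.247
```

```bash
python3 - <<'E'
from h import *
p,d=shot('side','s2')
crop('s2',180,120,380,340,2.7,'s2c')
s=ctrl.get_state();print(s['time'],s['eef_pos'],s['opening'])
E
```

```text
3.45 [0.44606828 0.04771478 0.23071129] 0.24145576610976816
```

View pics/s2c.png

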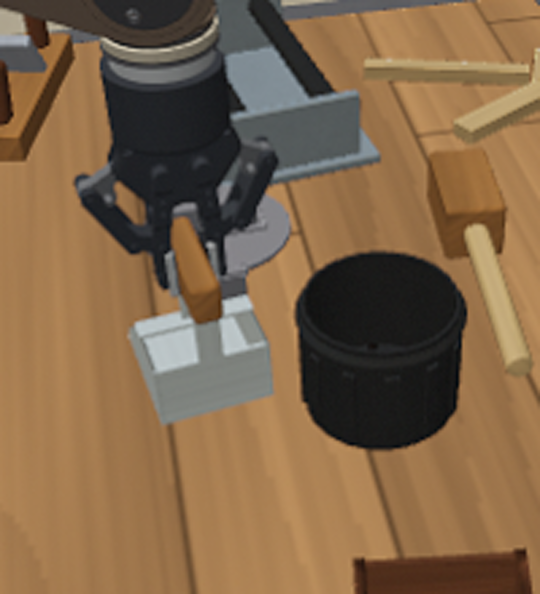

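```bash
cat >> h.py <<'E'
BO=np.array([.5564,-.2652]); BE=np.array([np.cos(np.deg2rad(81.4)),np.sin(np.deg2rad(81.4))]); BN=np.array([-BE[1],BE[0]])
def bin2w(x,y,z): return np.r_[BO+x*BE+y*BN,z]
E
python3 - <<'E'
from h import *
move(bin2w(-.078,0,.24),tool(81.4))
E
```

```text
delta_pos [-0.4004  0.0393 -0.0087] delta_rot [0.0039 0.0006 0.3001] deg 17.2
```

Request:
carry_out([
  {"delta_pos":[-0.02,0.002,-0.009],"delta_rot":[0,0,0.04],"claw":0},
  {"delta_pos":[-0.055,0.006,-0.009],"delta_rot":[0,0,0.09],"claw":0},
  {"delta_pos":[-0.09,0.01,-0.009],"delta_rot":[0.002,0,0.13],"claw":0},
  {"delta_pos":[-0.13,0.013,-0.009],"delta_rot":[0.004,0,0.18],"claw":0},
  {"delta_pos":[-0.17,0.017,-0.009],"delta_rot":[0.004,0,0.23],"claw":0},
  {"delta_pos":[-0.21,0.021,-0.009],"delta_rot":[0.004,0,0.27],"claw":0},
  {"delta_pos":[-0.25,0.025,-0.009],"delta_rot":[0.004,0,0.3],"claw":0},
  {"delta_pos":[-0.29,0.028,-0.009],"delta_rot":[0.004,0,0.3],"claw":0},
])

```text
time: 4.12
eef_pos: [0.5161, -0.2361, 0.2365]
tcp_rot: [0.759, 0.652, -0.001, -0.002]
contact_force: [0.4, 0.2, -1.5]
opening: 0.247
```

```bash
python3 - <<'E'
from h import *
move(bin2w(-.078,0,.24),tool(81.4))
E
```

```text
delta_pos [-0.1007  0.0443 -0.0039] delta_rot [-0.0044 -0.0019 -0.0014] deg 0.3
```

Request:
carry_out([
  {"delta_pos":[-0.035,0.016,-0.004],"delta_rot":[-0.004,-0.002,-0.001],"claw":0},
  {"delta_pos":[-0.07,0.03,-0.004],"delta_rot":[-0.004,-0.002,-0.001],"claw":0},
  {"delta_pos":[-0.09,0.04,-0.004],"delta_rot":[-0.004,-0.002,-0.001],"claw":0},
  {"delta_pos":[-0.1007,0.0443,-0.004],"delta_rot":[-0.004,-0.002,-0.001],"claw":0},
  {"delta_pos":[-0.1007,0.0443,-0.004],"delta_rot":[-0.004,-0.002,-0.001],"claw":0},
])

```text
time: 4.53
eef_pos: [0.5438, -0.3438, 0.2366]
tcp_rot: [0.759, 0.651, -0.001, -0.002]
contact_force: [0.1, -0.4, -2.2]
opening: 0.24
```

```bash
python3 - <<'E'
from h import *
p,d=shot('side','s3'); shot('top','t3')
cv2.imwrite('pics/s3c.png',cv2.imread('pics/s3.png'))
crop('t3',370,180,530,300,5,'t3c')
s=ctrl.get_state();print(s['time'],s['eef_pos'],s['opening'])
# expected pan corners, tool->scoop
c=[bin2w(-.078+.015+a,b,s['eef_pos'][2]-.1065+h) for a,b,h in [(.055,.042,0),(.055,-.042,0),(.055,.042,.016),(.055,-.042,.016),(-.05,.042,.05),(-.05,-.042,.05),(-.05,.042,.0),(-.05,-.042,.0)]]
print(proj('side',c).round(0).tolist()); print(proj('top',c).round(0).tolist())
for i,n in (('s3','side'),('t3','top')):
    im=cv2.imread(f'pics/{i}.png')
    for q in proj(n,c): cv2.circle(im,tuple(int(v) for v in q.round()),1,(0,0,255),-1)
    cv2.imwrite(f'pics/{i}m.png',im)
crop('t3m',370,180,530,300,5,'t3c');crop('s3m',240,240,440,480,2.5,'s3c')
E
```

```text
4.6333 [ 0.54395466 -0.34104672  0.2377357 ] 0.24166919883679847
[[325.0, 389.0], [380.0, 385.0], [325.0, 383.0], [381.0, 379.0], [332.0, 441.0], [398.0, 436.0], [331.0, 458.0], [393.0, 453.0]]
[[448.0, 250.0], [452.0, 216.0], [449.0, 249.0], [453.0, 215.0], [496.0, 254.0], [499.0, 219.0], [490.0, 257.0], [493.0, 223.0]]
```

View pics/s3c.png

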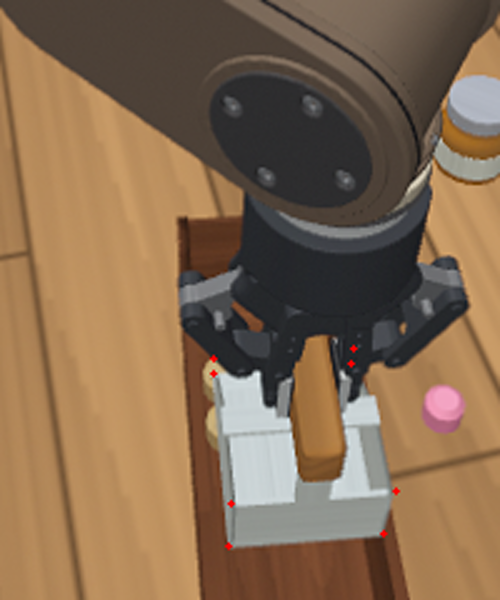

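View pics/t3c.png

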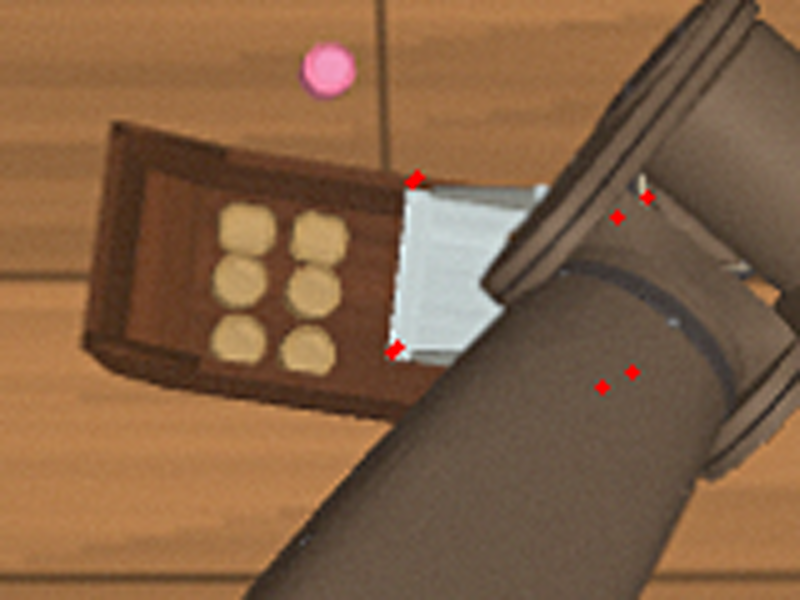

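The pan is square over the bin's clear back part. Its lip at (450,233) in the top picture stops short of the pieces, and the pan sits about 2–3 mm towards bin +y, so I'll correct that while lowering.

```bash
python3 - <<'E'
from h import *
move(bin2w(-.078,-.0025,.122),tool(81.4))
E
```

```text
delta_pos [-0.0015  0.0039  0.1157] delta_rot [-0.0038 -0.0028 -0.0004] deg 0.3
```

Request:
carry_out([
  {"delta_pos":[-0.0015,0.004,0.015],"delta_rot":[-0.004,-0.003,0],"claw":0},
  {"delta_pos":[-0.0015,0.004,0.035],"delta_rot":[-0.004,-0.003,0],"claw":0},
  {"delta_pos":[-0.0015,0.004,0.055],"delta_rot":[-0.004,-0.003,0],"claw":0},
  {"delta_pos":[-0.0015,0.004,0.075],"delta_rot":[-0.004,-0.003,0],"claw":0},
  {"delta_pos":[-0.0015,0.004,0.095],"delta_rot":[-0.004,-0.003,0],"claw":0},
  {"delta_pos":[-0.0015,0.004,0.11],"delta_rot":[-0.004,-0.003,0],"claw":0},
  {"delta_pos":[-0.0015,0.004,0.1155],"delta_rot":[-0.004,-0.003,0],"claw":0},
  {"delta_pos":[-0.0015,0.004,0.1155],"delta_rot":[-0.004,-0.003,0],"claw":0},
])

```text
time: 5.3
eef_pos: [0.5462, -0.34, 0.12]
tcp_rot: [0.758, 0.653, -0.0, -0.002]
contact_force: [-0.7, 1.3, -1.9]
opening: 0.244
```

```bash
python3 - <<'E'
from h import *
s=ctrl.get_state();print(s['time'],s['eef_pos'],s['contact_force'])
move(bin2w(-.078,-.0025,.114),tool(81.4,-1))
E
```

```text
5.3 [ 0.54619028 -0.34000305  0.11995882] [-0.68218953  1.31723672 -1.86081728]
delta_pos [-0.0025  0.0014  0.0059] delta_rot [-0.0039 -0.0201  0.0013] deg 1.2
```

Request:
carry_out([
  {"delta_pos":[-0.0025,0.0014,0.003],"delta_rot":[-0.004,-0.02,0.001],"claw":0},
  {"delta_pos":[-0.0025,0.0014,0.006],"delta_rot":[-0.004,-0.02,0.001],"claw":0},
  {"delta_pos":[-0.0025,0.0014,0.006],"delta_rot":[-0.004,-0.02,0.001],"claw":0},
])

```text
time: 5.55
eef_pos: [0.5481, -0.3428, 0.116]
tcp_rot: [0.758, 0.652, -0.006, 0.007]
contact_force: [-0.5, 0.4, 0.5]
opening: 0.239
```

```bash
python3 - <<'E'
from h import *
s=ctrl.get_state();print(s['time'],s['eef_pos'],s['contact_force'])
move(bin2w(-.078,-.0025,.114),tool(81.4,-1))
E
```

```text
5.55 [ 0.54809381 -0.34279014  0.11598365] [-0.47990714  0.43194669  0.47615981]
delta_pos [-0.     -0.0009  0.002 ] delta_rot [0.0023 0.0009 0.0006] deg 0.1
```

Request:
carry_out([
  {"delta_pos":[0.003,-0.001,0.001],"delta_rot":[0.002,0.001,0],"claw":0},
  {"delta_pos":[0.009,-0.001,0.001],"delta_rot":[0.002,0.001,0],"claw":0},
  {"delta_pos":[0.016,-0.001,0.001],"delta_rot":[0.002,0.001,0],"claw":0},
  {"delta_pos":[0.023,-0.001,0.001],"delta_rot":[0.002,0.001,0],"claw":0},
  {"delta_pos":[0.03,-0.001,0.001],"delta_rot":[0.002,0.001,0],"claw":0},
  {"delta_pos":[0.036,-0.001,0.001],"delta_rot":[0.002,0.001,0],"claw":0},
  {"delta_pos":[0.042,-0.001,0.001],"delta_rot":[0.002,0.001,0],"claw":0},
  {"delta_pos":[0.046,-0.001,0.001],"delta_rot":[0.002,0.001,0],"claw":0},
])

```text
time: 6.22
eef_pos: [0.5552, -0.2979, 0.1163]
tcp_rot: [0.758, 0.653, -0.007, 0.008]
contact_force: [-0.2, -4.5, 4.8]
opening: 0.243
```

```bash
python3 - <<'E'
from h import *
shot('side','s4'); shot('top','t4')
crop('t4',370,180,530,300,5,'t4c');crop('s4',240,300,440,480,3,'s4c')
s=ctrl.get_state();p=s['eef_pos'];print(s['time'],p,s['contact_force'],(p[:2]-BO)@BE,(p[:2]-BO)@BN)
move(bin2w(0,-.0025,.115),tool(81.4,-1))
E
```

```text
6.3167 [ 0.55528356 -0.29735029  0.11611452] [ 0.50948238 -3.16316735  5.13585898] -0.03195575538002521 -0.0037037157776525593
delta_pos [ 0.032  -0.0012  0.0005] delta_rot [0.004  0.0024 0.0015] deg 0.3
```

View pics/t4c.png

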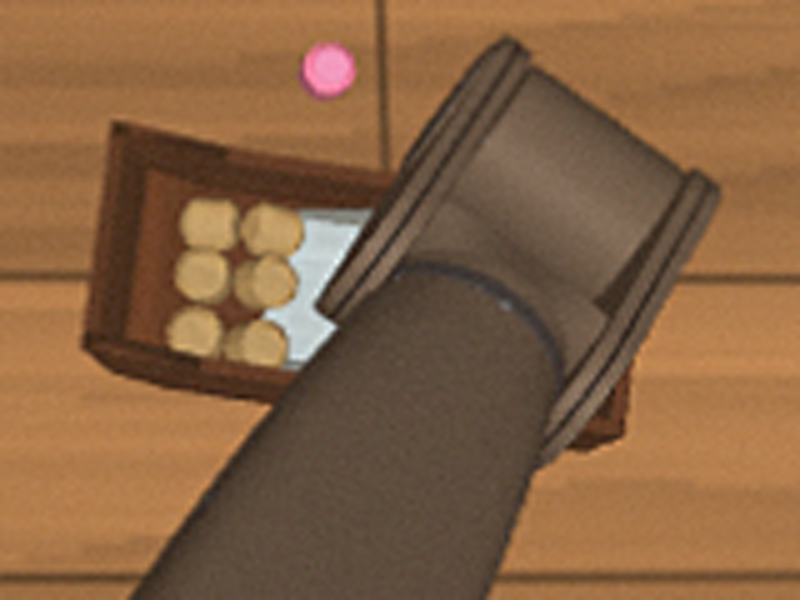

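View pics/s4c.png

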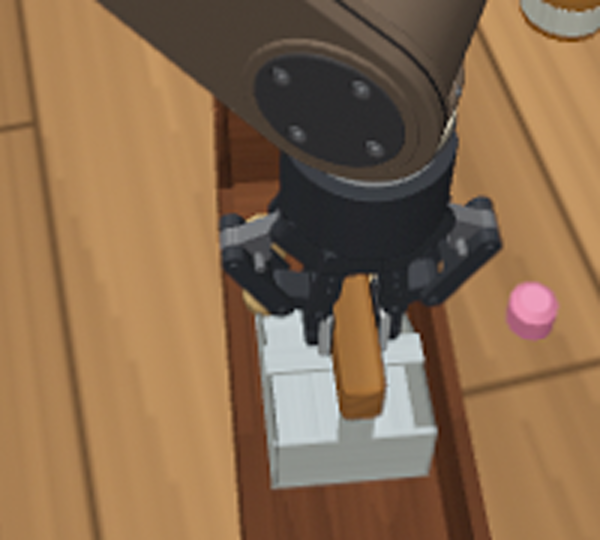

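The scoop is sliding under the pieces. In the top crop the near row at (265,230), (265,280) and (260,340) is already on the lip. I'll push on to the start of the slope.

Request:
carry_out([
  {"delta_pos":[0.004,-0.001,0.0],"delta_rot":[0.004,0.002,0.001],"claw":0},
  {"delta_pos":[0.009,-0.001,0.0],"delta_rot":[0.004,0.002,0.001],"claw":0},
  {"delta_pos":[0.014,-0.001,0.0],"delta_rot":[0.004,0.002,0.001],"claw":0},
  {"delta_pos":[0.019,-0.001,0.0],"delta_rot":[0.004,0.002,0.001],"claw":0},
  {"delta_pos":[0.024,-0.001,0.0],"delta_rot":[0.004,0.002,0.001],"claw":0},
  {"delta_pos":[0.028,-0.001,0.0],"delta_rot":[0.004,0.002,0.001],"claw":0},
  {"delta_pos":[0.031,-0.001,0.0],"delta_rot":[0.004,0.002,0.001],"claw":0},
  {"delta_pos":[0.031,-0.001,0.0],"delta_rot":[0.004,0.002,0.001],"claw":0},
])

```text
time: 6.98
eef_pos: [0.5593, -0.2662, 0.116]
tcp_rot: [0.758, 0.652, -0.007, 0.006]
contact_force: [1.7, -3.5, 4.3]
opening: 0.245
```

```bash
cat >> h.py <<'E'
def lip(x,z,p,y=-.0025,f=bin2w):
    c,s=np.cos(np.deg2rad(p)),np.sin(np.deg2rad(p))
    return f(x-.071*c-.1065*s, y, z-.071*s+.1065*c)
E
python3 - <<'E'
from h import *
shot('top','t5')
crop('t5',370,180,530,300,5,'t5c')
s=ctrl.get_state();p=s['eef_pos'];print(s['time'],p,s['contact_force'],(p[:2]-BO)@BE,(p[:2]-BO)@BN)
for x,z,a in [(72,9,0),(84,16,4),(97,25.5,9),(107,33,14),(110,43,19),(112,53,25)]:
    move(lip(x/1e3,z/1e3+.001,a),tool(81.4,a))
E
```

```text
7.0333 [ 0.55925888 -0.26629464  0.115879  ] [ 0.54772818 -4.16476795  4.90374098] -0.0006548270494912389 -0.002990426875984462
delta_pos [ 0.0016 -0.0005 -0.0007] delta_rot [0.0008 0.0178 0.0007] deg 1.0
delta_pos [ 0.0064 -0.0005 -0.0025] delta_rot [0.0008 0.0876 0.0007] deg 5.0
delta_pos [ 0.0108 -0.0005 -0.0049] delta_rot [0.0008 0.1749 0.0007] deg 10.0
delta_pos [ 0.0129 -0.0005 -0.0045] delta_rot [0.0008 0.2622 0.0008] deg 15.0
delta_pos [ 0.0087 -0.0005 -0.0059] delta_rot [0.0007 0.3494 0.0008] deg 20.0
delta_pos [ 0.0032 -0.0005 -0.0047] delta_rot [0.0007 0.4542 0.0008] deg 26.0
```

View pics/t5c.png

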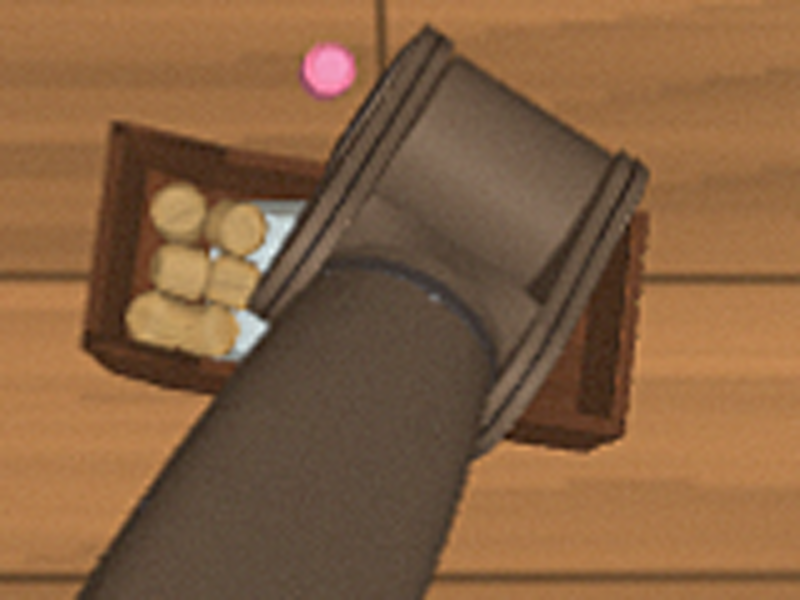

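Request:
carry_out([
  {"delta_pos":[0.003,0,-0.001],"delta_rot":[0,0.04,0],"claw":0},
  {"delta_pos":[0.0065,0,-0.0025],"delta_rot":[0,0.088,0],"claw":0},
  {"delta_pos":[0.009,0,-0.004],"delta_rot":[0,0.13,0],"claw":0},
  {"delta_pos":[0.011,0,-0.005],"delta_rot":[0,0.175,0],"claw":0},
  {"delta_pos":[0.012,0,-0.005],"delta_rot":[0,0.22,0],"claw":0},
  {"delta_pos":[0.013,0,-0.0045],"delta_rot":[0,0.262,0],"claw":0},
  {"delta_pos":[0.013,0,-0.0045],"delta_rot":[0,0.262,0],"claw":0},
])

```text
time: 7.62
eef_pos: [0.5607, -0.2548, 0.1196]
tcp_rot: [0.753, 0.647, 0.092, -0.079]
contact_force: [-1.9, -3.3, 4.2]
opening: 0.24
```

```bash
python3 - <<'E'
from h import *
shot('top','t6')
crop('t6',370,180,530,300,5,'t6c')
s=ctrl.get_state();p=s['eef_pos'];print(s['time'],p,s['contact_force'],(p[:2]-BO)@BE,(p[:2]-BO)@BN,R.from_quat(s['tcp_rot']).as_matrix()[2])
for x,z,a in [(107,33,14),(110,43,19),(112,53,25),(112,65,30)]:
    move(lip(x/1e3,z/1e3+.001,a),tool(81.4,a))
E
```

```text
7.6667 [ 0.56073535 -0.25454103  0.11964351] [-1.04176921 -4.19163577  3.93362018] 0.011187417222016514 -0.0026927104960701876 [ 2.40697841e-01  2.08635252e-04 -9.70600075e-01]
delta_pos [ 0.0012 -0.0002 -0.0002] delta_rot [ 0.0003  0.0013 -0.0004] deg 0.1
delta_pos [-0.0024 -0.0002 -0.0026] delta_rot [ 0.0003  0.0885 -0.0004] deg 5.1
delta_pos [-0.0081 -0.0002 -0.0029] delta_rot [ 0.0004  0.1932 -0.0004] deg 11.1
delta_pos [-0.0128 -0.0002 -0.0063] delta_rot [ 0.0004  0.2805 -0.0004] deg 16.1
```

View pics/t6c.png

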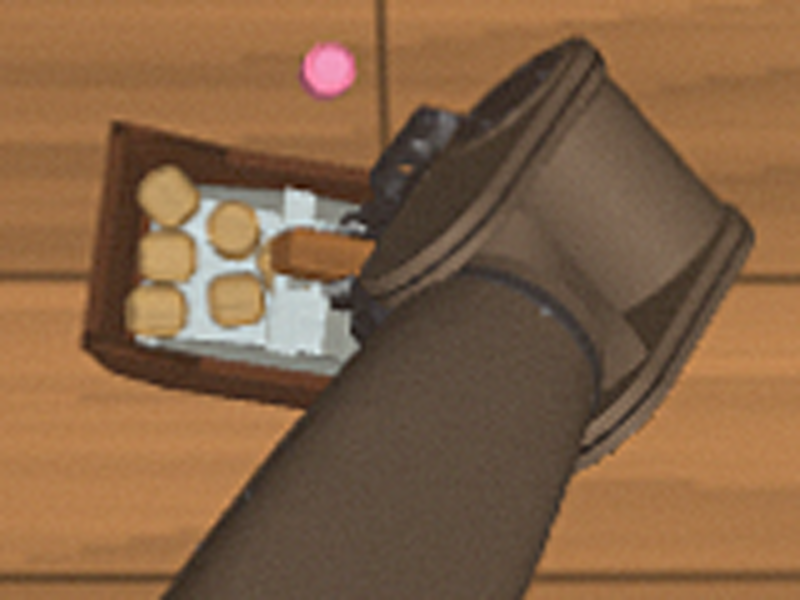

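Six pieces are visible: three deep in the pan and three at the lip against the end wall. The one at crop (165,195) straddles the pan's side. I'll keep tilting up along the wall.

Request:
carry_out([
  {"delta_pos":[-0.0005,0,-0.001],"delta_rot":[0,0.04,0],"claw":0},
  {"delta_pos":[-0.002,0,-0.0025],"delta_rot":[0,0.088,0],"claw":0},
  {"delta_pos":[-0.005,0,-0.003],"delta_rot":[0,0.14,0],"claw":0},
  {"delta_pos":[-0.008,0,-0.003],"delta_rot":[0,0.193,0],"claw":0},
  {"delta_pos":[-0.0105,0,-0.0045],"delta_rot":[0,0.235,0],"claw":0},
  {"delta_pos":[-0.013,0,-0.0063],"delta_rot":[0,0.28,0],"claw":0},
  {"delta_pos":[-0.013,0,-0.0063],"delta_rot":[0,0.28,0],"claw":0},
])

```text
time: 8.25
eef_pos: [0.5571, -0.2676, 0.1195]
tcp_rot: [0.733, 0.628, 0.197, -0.172]
contact_force: [-0.4, 0.8, -3.3]
opening: 0.245
```

```bash
python3 - <<'E'
from h import *
shot('top','t7'); shot('side','s7')
crop('t7',370,180,530,300,5,'t7c')
crop('s7',240,260,440,480,2.5,'s7c')
s=ctrl.get_state();p=s['eef_pos'];print(s['time'],p,s['contact_force'],s['qpos'])
for x,z,a in [(112,65,30),(100,75,30),(90,95,30),(85,140,30)]:
    move(lip(x/1e3,z/1e3+.001,a),tool(81.4,a))
E
```

```text
8.35 [ 0.55767832 -0.2669382   0.12037656] [ 0.66873534  0.38779413 -3.49597443] [-0.76824895  0.42215346  1.711896    0.43030777  1.35492832 -0.78452039]
delta_pos [ 0.0001  0.001  -0.0026] delta_rot [-0.0026 -0.0021 -0.0024] deg 0.2
delta_pos [-0.0052  0.0009 -0.0173] delta_rot [-0.0026 -0.0021 -0.0024] deg 0.2
delta_pos [-0.0038  0.0009 -0.0396] delta_rot [-0.0026 -0.0021 -0.0024] deg 0.2
delta_pos [ 0.0144  0.0007 -0.0811] delta_rot [-0.0026 -0.0021 -0.0024] deg 0.2
```

View pics/t7c.png

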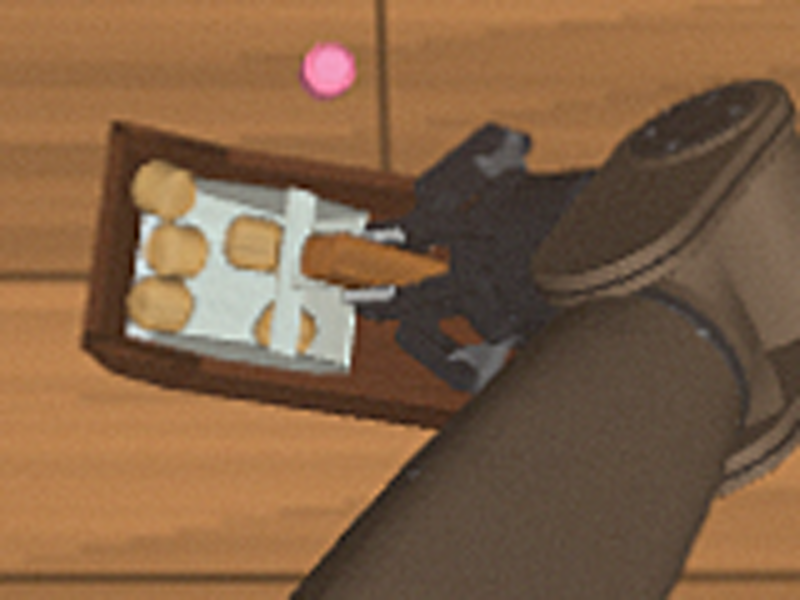

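View pics/s7c.png

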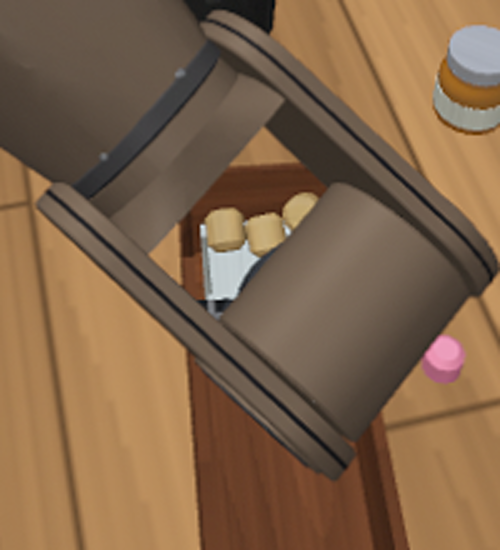

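```bash
python3 - <<'E'
from h import *
for x,z,a in [(113,73,35),(113,80,40),(105,82,40),(95,82,40),(80,82,40)]:
    move(lip(x/1e3,z/1e3+.002,a),tool(81.4,a))
E
```

```text
delta_pos [-0.0035  0.001  -0.0034] delta_rot [-0.0024  0.0852 -0.0026] deg 4.9
delta_pos [-0.0084  0.001  -0.0021] delta_rot [-0.0023  0.1724 -0.0027] deg 9.9
delta_pos [-0.0143  0.001  -0.0078] delta_rot [-0.0023  0.1724 -0.0027] deg 9.9
delta_pos [-0.023   0.001  -0.0128] delta_rot [-0.0023  0.1724 -0.0027] deg 9.9
delta_pos [-0.036   0.001  -0.0204] delta_rot [-0.0023  0.1724 -0.0027] deg 9.9
```

Request:
carry_out([
  {"delta_pos":[-0.0018,0.001,-0.002],"delta_rot":[-0.002,0.043,-0.003],"claw":0},
  {"delta_pos":[-0.0035,0.001,-0.0034],"delta_rot":[-0.002,0.085,-0.003],"claw":0},
  {"delta_pos":[-0.006,0.001,-0.0028],"delta_rot":[-0.002,0.13,-0.003],"claw":0},
  {"delta_pos":[-0.0084,0.001,-0.002],"delta_rot":[-0.002,0.172,-0.003],"claw":0},
  {"delta_pos":[-0.011,0.001,-0.005],"delta_rot":[-0.002,0.172,-0.003],"claw":0},
  {"delta_pos":[-0.0143,0.001,-0.0078],"delta_rot":[-0.002,0.172,-0.003],"claw":0},
  {"delta_pos":[-0.018,0.001,-0.01],"delta_rot":[-0.002,0.172,-0.003],"claw":0},
  {"delta_pos":[-0.023,0.001,-0.013],"delta_rot":[-0.002,0.172,-0.003],"claw":0},
])

```text
time: 9.02
eef_pos: [0.555, -0.293, 0.1206]
tcp_rot: [0.712, 0.614, 0.259, -0.223]
contact_force: [0.1, -0.9, -2.5]
opening: 0.241
```

```bash
python3 - <<'E'
from h import *
shot('top','t8')
crop('t8',370,180,530,300,5,'t8c')
s=ctrl.get_state();p=s['eef_pos'];print(s['time'],p,s['contact_force'],s['qpos'])
for x,z,a in [(95,82,40),(80,82,40),(70,95,40),(65,160,40)]:
    move(lip(x/1e3,z/1e3+.002,a),tool(81.4,a))
E
```

```text
9.0667 [ 0.55486288 -0.29452172  0.12064148] [ 0.49692134 -1.09187134 -3.06877816] [-0.83881246  0.50690706  1.63873638  0.51952204  1.49435784 -0.86426936]
delta_pos [ 0.0006 -0.0004  0.0014] delta_rot [0.0008 0.0029 0.0008] deg 0.2
delta_pos [-0.0109 -0.0004 -0.0082] delta_rot [0.0008 0.0029 0.0008] deg 0.2
delta_pos [-0.0103 -0.0004 -0.0246] delta_rot [0.0008 0.0029 0.0008] deg 0.2
delta_pos [ 0.0275 -0.0003 -0.0777] delta_rot [0.0008 0.0029 0.0008] deg 0.2
```

View pics/t8c.png

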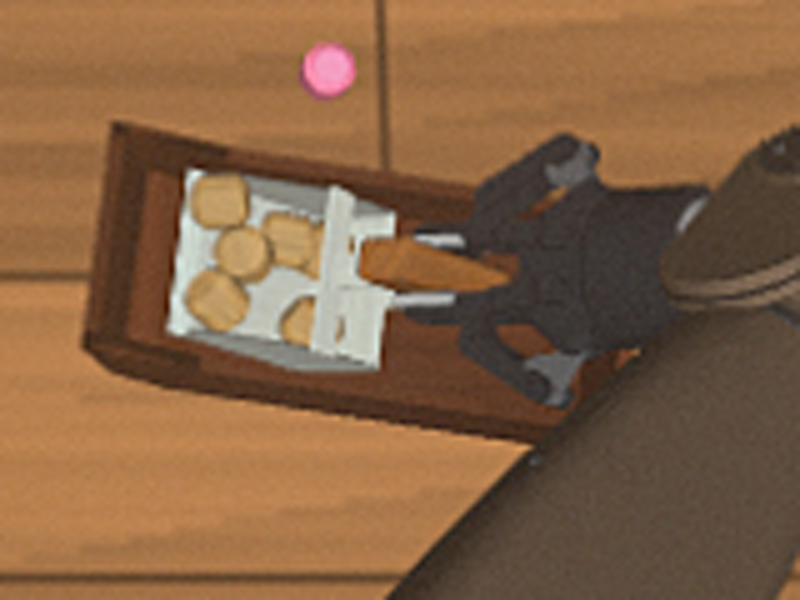

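All six look to be inside the pan. I'm lifting it gently, still tilted.

Request:
carry_out([
  {"delta_pos":[-0.004,0,-0.006],"delta_rot":[0,0.002,0],"claw":0},
  {"delta_pos":[-0.008,0,-0.013],"delta_rot":[0,0.002,0],"claw":0},
  {"delta_pos":[-0.0103,0,-0.0246],"delta_rot":[0,0.002,0],"claw":0},
  {"delta_pos":[-0.003,0,-0.036],"delta_rot":[0,0.002,0],"claw":0},
  {"delta_pos":[0.006,0,-0.048],"delta_rot":[0,0.002,0],"claw":0},
  {"delta_pos":[0.016,0,-0.062],"delta_rot":[0,0.002,0],"claw":0},
  {"delta_pos":[0.025,0,-0.076],"delta_rot":[0,0.002,0],"claw":0},
  {"delta_pos":[0.032,0,-0.085],"delta_rot":[0,0.002,0],"claw":0},
])

```text
time: 9.73
eef_pos: [0.551, -0.3247, 0.2104]
tcp_rot: [0.712, 0.614, 0.259, -0.22]
contact_force: [-0.8, 0.2, -2.8]
opening: 0.243
```

```bash
python3 - <<'E'
from h import *
shot('top','t9'); shot('side','s9')
crop('t9',370,160,550,300,4.4,'t9c')
s=ctrl.get_state();p=s['eef_pos'];print(s['time'],p,s['contact_force'],s['qpos'])
E
```

```text
9.8333 [ 0.55149201 -0.32508236  0.21073386] [-2.64380837e-03 -3.29283755e-01 -2.84481375e+00] [-0.87190085  0.4350086   1.55643761  0.50508377  1.63856828 -0.8178792 ]
```

View pics/t9c.png

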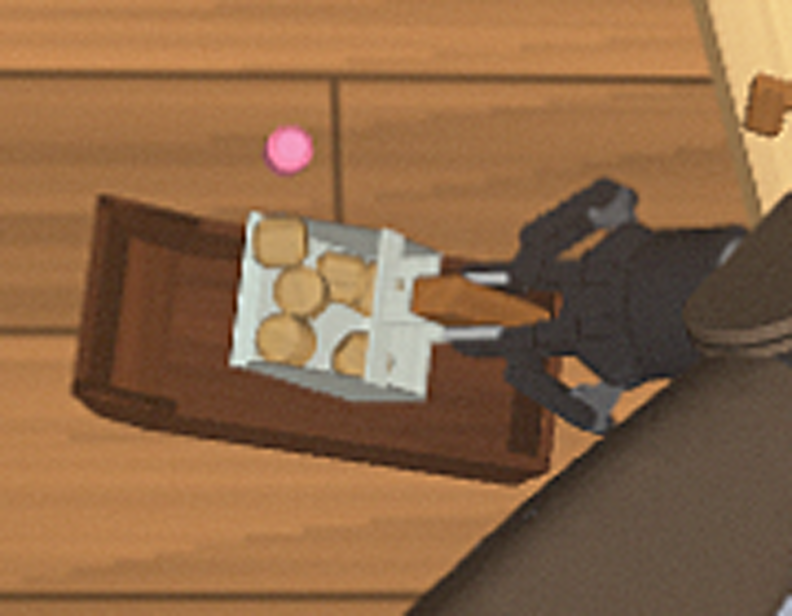

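View pics/s9.png

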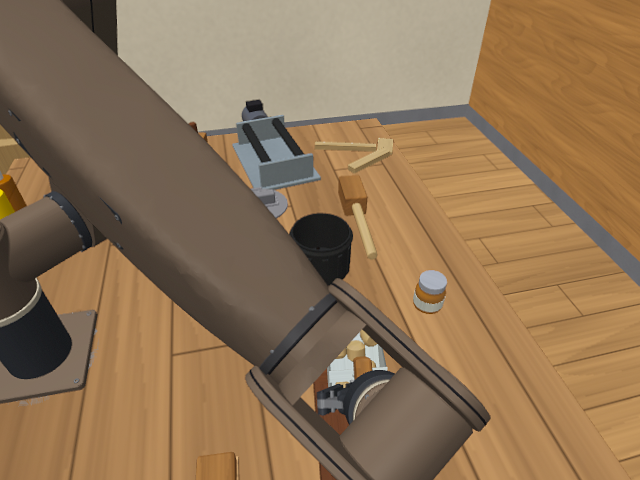

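Top picture: all six pieces lie in the pan, five visible around (440,228) and the sixth under the bridge. The bin is empty and nothing lies on the bench. Now I'll carry it to the drum.

```bash
cat >> h.py <<'E'
DC=np.array([.5966,.1251])
def drumf(yaw):
    a=np.deg2rad(yaw); e=np.array([np.cos(a),np.sin(a)]); n=np.array([-e[1],e[0]])
    return lambda x,y,z: np.r_[DC+x*e+y*n,z]
def wp(p0,r0,p1,r1,N):
    from scipy.spatial.transform import Slerp
    S=Slerp([0,1],R.concatenate([r0,r1]))
    for i in range(1,N+1):
        t=i/N; t=t*t*(3-2*t); print(i,end=' '); move(p0+(p1-p0)*t,S(t))
E
python3 - <<'E'
from h import *
s=ctrl.get_state()
p1=lip(-.025,.21,40,0.0,drumf(110)); print(p1)
r0=R.from_quat(s['tcp_rot'])
wp(s['eef_pos'],r0,s['eef_pos']+[0,0,.035],r0,3)
wp(s['eef_pos']+[0,0,.035],r0,p1,tool(110,40),16)
E
```

```text
[ 0.64716632 -0.01382983  0.24594581]
1 delta_pos [ 0.0058  0.0001 -0.007 ] delta_rot [0. 0. 0.] deg 0.0
2 delta_pos [ 0.0166  0.0002 -0.0199] delta_rot [0. 0. 0.] deg 0.0
3 delta_pos [ 0.0224  0.0002 -0.0269] delta_rot [0. 0. 0.] deg 0.0
1 delta_pos [ 0.0251  0.0008 -0.0246] delta_rot [ 0.0036  0.0001 -0.0043] deg 0.3
2 delta_pos [ 0.033   0.0023 -0.0181] delta_rot [ 0.014   0.0003 -0.0163] deg 1.2
3 delta_pos [ 0.0452  0.0047 -0.0079] delta_rot [ 0.03    0.0006 -0.0349] deg 2.6
4 delta_pos [0.0611 0.0078 0.0052] delta_rot [ 0.0507  0.0011 -0.0592] deg 4.5
5 delta_pos [0.0798 0.0114 0.0208] delta_rot [ 0.0753  0.0016 -0.0878] deg 6.6
6 delta_pos [0.1007 0.0155 0.0382] delta_rot [ 0.1027  0.0021 -0.1198] deg 9.0
7 delta_pos [0.1231 0.0198 0.0568] delta_rot [ 0.1321  0.0028 -0.154 ] deg 11.6
8 delta_pos [0.1462 0.0243 0.076 ] delta_rot [ 0.1623  0.0034 -0.1894] deg 14.3
9 delta_pos [0.1693 0.0288 0.0952] delta_rot [ 0.1926  0.004  -0.2247] deg 17.0
10 delta_pos [0.1917 0.0332 0.1138] delta_rot [ 0.222   0.0046 -0.2589] deg 19.5
11 delta_pos [0.2126 0.0372 0.1311] delta_rot [ 0.2494  0.0052 -0.2909] deg 22.0
12 delta_pos [0.2314 0.0409 0.1467] delta_rot [ 0.274   0.0057 -0.3195] deg 24.1
13 delta_pos [0.2472 0.044  0.1599] delta_rot [ 0.2947  0.0061 -0.3438] deg 25.9
14 delta_pos [0.2594 0.0463 0.17  ] delta_rot [ 0.3107  0.0065 -0.3624] deg 27.4
15 delta_pos [0.2673 0.0479 0.1766] delta_rot [ 0.3211  0.0067 -0.3745] deg 28.3
16 delta_pos [0.2701 0.0484 0.1789] delta_rot [ 0.3247  0.0068 -0.3787] deg 28.6
```

Request:
carry_out([
  {"delta_pos":[0.006,0,-0.007],"delta_rot":[0,0,0],"claw":0},
  {"delta_pos":[0.017,0,-0.02],"delta_rot":[0,0,0],"claw":0},
  {"delta_pos":[0.025,0.001,-0.0246],"delta_rot":[0.004,0,-0.004],"claw":0},
  {"delta_pos":[0.035,0.0025,-0.018],"delta_rot":[0.014,0,-0.016],"claw":0},
  {"delta_pos":[0.0452,0.0047,-0.008],"delta_rot":[0.03,0.0006,-0.035],"claw":0},
  {"delta_pos":[0.0611,0.0078,0.005],"delta_rot":[0.051,0.001,-0.059],"claw":0},
  {"delta_pos":[0.0798,0.0114,0.021],"delta_rot":[0.075,0.0016,-0.088],"claw":0},
  {"delta_pos":[0.1007,0.0155,0.038],"delta_rot":[0.103,0.002,-0.12],"claw":0},
])

```text
time: 10.5
eef_pos: [0.5816, -0.2245, 0.2446]
tcp_rot: [0.661, 0.669, 0.24, -0.242]
contact_force: [0.3, 0.5, -3.3]
opening: 0.246
```

```bash
python3 - <<'E'
from h import *
s=ctrl.get_state();print(s['time'],s['eef_pos'],s['contact_force'],s['dq'].round(2))
p1=lip(-.025,.21,40,0.0,drumf(110)); move(p1,tool(110,40))
E
```

```text
10.5 [ 0.58160839 -0.22453591  0.24456677] [ 0.31266212  0.53950451 -3.28694724] [ 0.52 -0.06  0.07  0.    0.   -0.01]
delta_pos [0.162  0.0679 0.1336] delta_rot [ 0.2187  0.0028 -0.2576] deg 19.4
```

Request:
carry_out([
  {"delta_pos":[0.0194,0.008,0.016],"delta_rot":[0.026,0,-0.031],"claw":0},
  {"delta_pos":[0.039,0.0163,0.032],"delta_rot":[0.052,0,-0.062],"claw":0},
  {"delta_pos":[0.06,0.025,0.0495],"delta_rot":[0.081,0.001,-0.095],"claw":0},
  {"delta_pos":[0.081,0.034,0.067],"delta_rot":[0.11,0.0015,-0.129],"claw":0},
  {"delta_pos":[0.102,0.043,0.084],"delta_rot":[0.138,0.002,-0.162],"claw":0},
  {"delta_pos":[0.123,0.0515,0.1015],"delta_rot":[0.166,0.002,-0.196],"claw":0},
  {"delta_pos":[0.141,0.059,0.116],"delta_rot":[0.19,0.0025,-0.224],"claw":0},
  {"delta_pos":[0.152,0.064,0.125],"delta_rot":[0.205,0.003,-0.242],"claw":0},
])

```text
time: 11.17
eef_pos: [0.6431, -0.0225, 0.2451]
tcp_rot: [0.544, 0.765, 0.199, -0.28]
contact_force: [0.0, 0.4, -2.7]
opening: 0.245
```

Request:
carry_out([
  {"delta_pos":[0.007,0.003,0.005],"delta_rot":[0.01,0,-0.011],"claw":0},
  {"delta_pos":[0.008,0.003,0.006],"delta_rot":[0.01,0,-0.011],"claw":0},
])

```text
time: 11.33
eef_pos: [0.6422, -0.0089, 0.2449]
tcp_rot: [0.537, 0.77, 0.196, -0.283]
contact_force: [0.7, -0.4, -3.6]
opening: 0.244
```

```bash
python3 - <<'E'
from h import *
shot('top','t10'); shot('side','s10')
crop('t10',230,150,430,300,4,'t10c')
s=ctrl.get_state();print(s['time'],s['eef_pos'],s['contact_force'],s['qpos'].round(3))
D=drumf(110)
for x,z,a in [(-25,160,20),(-25,140,0),(-25,128,-20),(-25,115,-40),(-25,105,-65)]: move(lip(x/1e3,z/1e3,a,0,D),tool(110,a))
p=[D(x,y,.11) for x,y in [(-.025,.042),(-.025,-.042)]]
print(proj('top',p),proj('top',[D(0,0,.11)]))
E
```

```text
11.4333 [ 0.64209815 -0.01176595  0.24498305] [-0.05446017 -0.39217193 -2.69068699] [-0.359  0.409  1.528  0.514  1.691 -0.774]
delta_pos [0.0063 0.0041 0.0173] delta_rot [-0.003  -0.3518 -0.0005] deg 20.2
delta_pos [0.0378 0.0041 0.0299] delta_rot [-3.100e-03 -7.009e-01  1.000e-04] deg 40.2
delta_pos [0.0727 0.0041 0.0517] delta_rot [-3.10e-03 -1.05e+00  6.00e-04] deg 60.2
delta_pos [0.1001 0.0042 0.088 ] delta_rot [-3.100e-03 -1.399e+00  1.200e-03] deg 80.2
delta_pos [0.1222 0.0044 0.1431] delta_rot [-0.0029 -1.8354  0.002 ] deg 105.2
[[301.84780111 229.96308336]
 [290.47151356 198.5213995 ]] [[286.57317724 217.55156841]]
```

View pics/t10c.png

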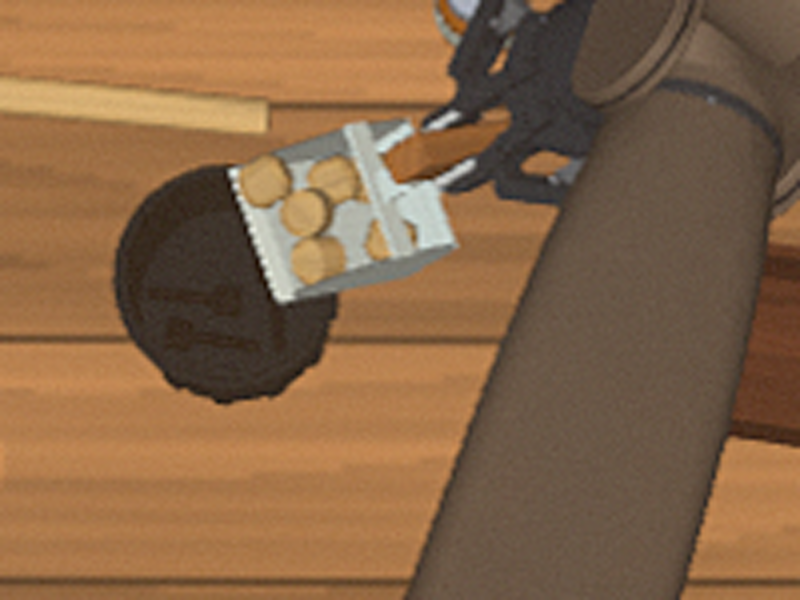

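View pics/s10.png

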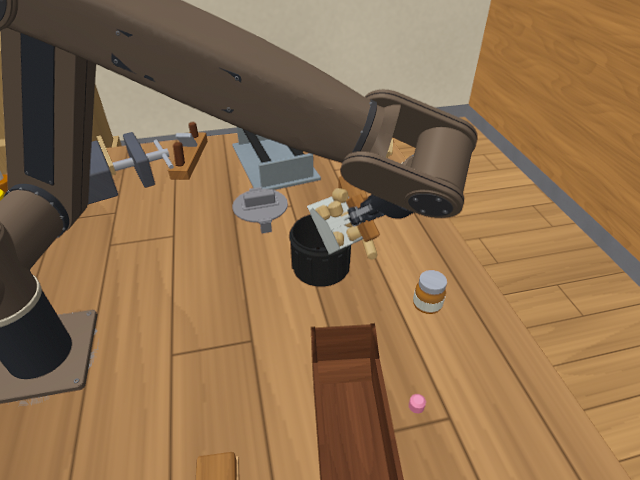

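```bash
python3 - <<'E'
from h import *
D=drumf(110)
for x,z,a in [(-25,190,32),(-25,172,26),(-25,160,20),(-25,150,14),(-25,145,8),(-25,140,2),(-25,137,-4),(-25,135,-8)]: move(lip(x/1e3,z/1e3,a,0,D),tool(110,a))
E
```

```text
delta_pos [0.0005 0.0041 0.0034] delta_rot [-0.003  -0.1424 -0.0008] deg 8.2
delta_pos [0.0012 0.0041 0.012 ] delta_rot [-0.003  -0.2471 -0.0006] deg 14.2
delta_pos [0.0063 0.0041 0.0173] delta_rot [-0.003  -0.3518 -0.0005] deg 20.2
delta_pos [0.0131 0.0041 0.0225] delta_rot [-3.100e-03 -4.566e-01 -3.000e-04] deg 26.2
delta_pos [0.0232 0.0041 0.0253] delta_rot [-3.100e-03 -5.613e-01 -1.000e-04] deg 32.2
delta_pos [0.0334 0.0041 0.0295] delta_rot [-0.0031 -0.666   0.    ] deg 38.2
delta_pos [0.0447 0.0041 0.0335] delta_rot [-3.100e-03 -7.707e-01  2.000e-04] deg 44.2
delta_pos [0.0521 0.0041 0.037 ] delta_rot [-3.100e-03 -8.405e-01  3.000e-04] deg 48.2
```

Request:
carry_out([
  {"delta_pos":[0.0005,0.004,0.0034],"delta_rot":[-0.003,-0.12,0],"claw":0},
  {"delta_pos":[0.0012,0.004,0.012],"delta_rot":[-0.003,-0.24,0],"claw":0},
  {"delta_pos":[0.006,0.004,0.017],"delta_rot":[-0.003,-0.35,0],"claw":0},
  {"delta_pos":[0.013,0.004,0.0225],"delta_rot":[-0.003,-0.457,0],"claw":0},
  {"delta_pos":[0.023,0.004,0.025],"delta_rot":[-0.003,-0.561,0],"claw":0},
  {"delta_pos":[0.0334,0.004,0.0295],"delta_rot":[-0.003,-0.666,0],"claw":0},
  {"delta_pos":[0.0447,0.004,0.0335],"delta_rot":[-0.003,-0.77,0],"claw":0},
  {"delta_pos":[0.052,0.004,0.037],"delta_rot":[-0.003,-0.84,0],"claw":0},
])

```text
time: 12.1
eef_pos: [0.6232, 0.0492, 0.2515]
tcp_rot: [0.573, 0.817, -0.04, 0.058]
contact_force: [-0.1, 0.7, -2.5]
opening: 0.245
```

```bash
python3 - <<'E'
from h import *
shot('top','t11'); shot('side','s11')
crop('t11',230,150,430,300,4,'t11c')
s=ctrl.get_state();print(s['time'],s['eef_pos'],s['contact_force'],s['qpos'].round(3))
D=drumf(110)
for x,z,a in [(-25,133,-14),(-25,130,-21),(-25,126,-28),(-25,122,-35),(-25,118,-42),(-25,114,-48),(-25,110,-54),(-25,106,-60)]: move(lip(x/1e3,z/1e3,a,0,D),tool(110,a))
E
```

```text
12.2 [0.62269289 0.05078984 0.25070667] [-0.25091104 -0.34369009 -2.95201791] [-0.033  0.161  1.725 -0.137  1.208 -0.338]
delta_pos [ 0.0101  0.0009 -0.0042] delta_rot [-0.0002 -0.1068  0.0014] deg 6.1
delta_pos [ 0.0248  0.0009 -0.0076] delta_rot [-1.00e-04 -2.29e-01  1.40e-03] deg 13.1
delta_pos [ 0.0403  0.001  -0.0083] delta_rot [-0.     -0.3512  0.0014] deg 20.1
delta_pos [ 0.0562  0.001  -0.007 ] delta_rot [ 0.     -0.4733  0.0015] deg 27.1
delta_pos [ 0.0724  0.001  -0.0039] delta_rot [ 1.000e-04 -5.955e-01  1.500e-03] deg 34.1
delta_pos [0.0863 0.001  0.0009] delta_rot [ 2.000e-04 -7.002e-01  1.500e-03] deg 40.1
delta_pos [0.1001 0.001  0.007 ] delta_rot [ 3.00e-04 -8.05e-01  1.40e-03] deg 46.1
delta_pos [0.1135 0.0011 0.0145] delta_rot [ 4.000e-04 -9.097e-01  1.400e-03] deg 52.1
```

View pics/t11c.png

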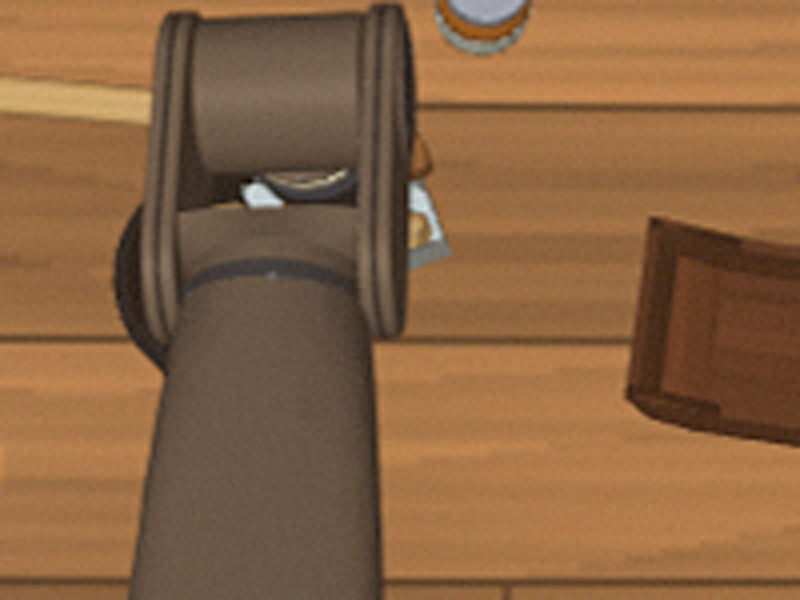

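Request:
carry_out([
  {"delta_pos":[0.01,0.001,-0.004],"delta_rot":[0,-0.107,0.001],"claw":0},
  {"delta_pos":[0.025,0.001,-0.0076],"delta_rot":[0,-0.229,0.001],"claw":0},
  {"delta_pos":[0.04,0.001,-0.008],"delta_rot":[0,-0.351,0.001],"claw":0},
  {"delta_pos":[0.056,0.001,-0.007],"delta_rot":[0,-0.473,0.001],"claw":0},
  {"delta_pos":[0.072,0.001,-0.004],"delta_rot":[0,-0.595,0.0015],"claw":0},
  {"delta_pos":[0.086,0.001,0.001],"delta_rot":[0,-0.7,0.0015],"claw":0},
  {"delta_pos":[0.1,0.001,0.007],"delta_rot":[0,-0.805,0.0015],"claw":0},
  {"delta_pos":[0.1135,0.001,0.0145],"delta_rot":[0,-0.91,0.0015],"claw":0},
])

```text
time: 12.87
eef_pos: [0.586, 0.154, 0.221]
tcp_rot: [0.498, 0.708, -0.288, 0.41]
contact_force: [0.8, 0.1, -1.9]
opening: 0.241
```

```bash
python3 - <<'E'
from h import *
shot('top','t12'); shot('side','s12')
crop('s12',200,120,440,300,3.3,'s12c')
s=ctrl.get_state();print(s['time'],s['eef_pos'],s['contact_force'],s['qpos'].round(3))
D=drumf(110)
for x,z,a in [(-25,104,-60),(-25,102,-65),(-25,102,-70)]: move(lip(x/1e3,z/1e3,a,0,D),tool(110,a))
E
```

```text
12.9667 [0.58306354 0.154666   0.21419342] [ 0.35163236 -0.47738705 -3.67386264] [ 0.425  0.328  1.818 -1.08   1.356  0.531]
delta_pos [-0.0043  0.0026 -0.0017] delta_rot [-0.007  -0.0026  0.0092] deg 0.7
delta_pos [ 0.007   0.0026 -0.0065] delta_rot [-0.0066 -0.0899  0.0095] deg 5.2
delta_pos [ 0.017   0.0027 -0.0114] delta_rot [-0.0061 -0.1772  0.0098] deg 10.2
```

View pics/s12c.png

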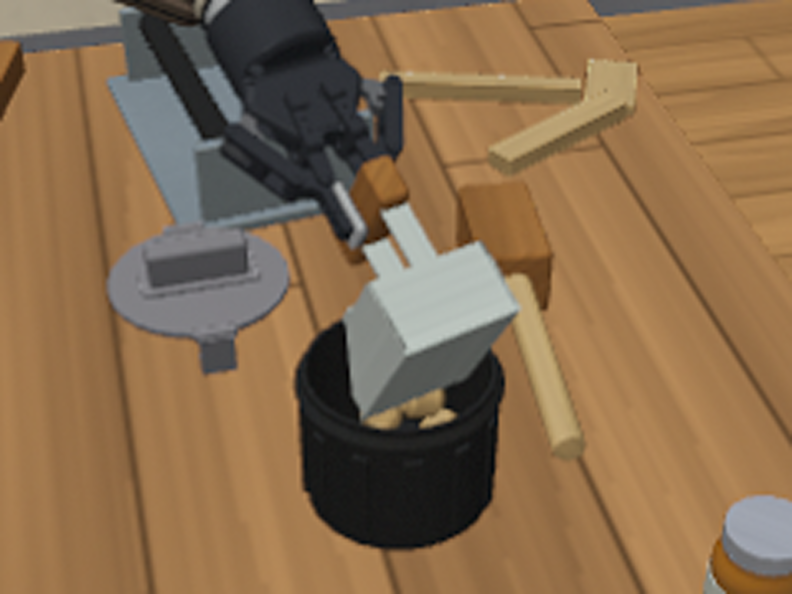

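View pics/t12.png

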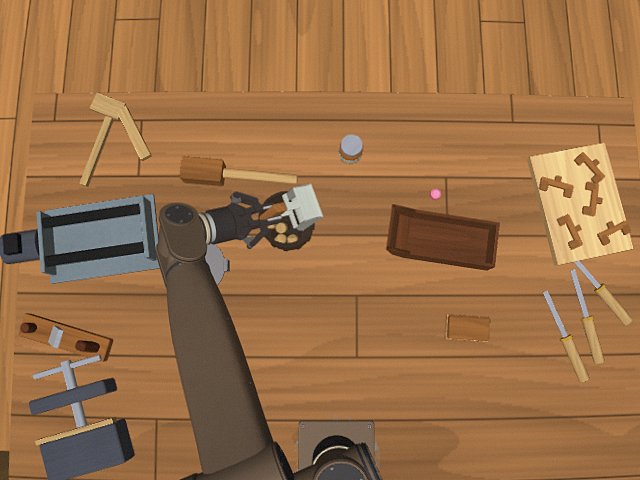

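The pieces are sliding out into the drum, seen at (283,233) in the top picture. I'll tip a little further and hold.

Request:
carry_out([
  {"delta_pos":[0.007,0.002,-0.01],"delta_rot":[-0.006,-0.09,0.009],"claw":0},
  {"delta_pos":[0.007,0.002,-0.012],"delta_rot":[-0.006,-0.09,0.009],"claw":0},
  {"delta_pos":[0.007,0.002,-0.012],"delta_rot":[-0.006,-0.09,0.009],"claw":0},
  {"delta_pos":[0.007,0.002,-0.012],"delta_rot":[-0.006,-0.09,0.009],"claw":0},
])

```text
time: 13.3
eef_pos: [0.5812, 0.167, 0.2153]
tcp_rot: [0.485, 0.691, -0.308, 0.439]
contact_force: [-0.1, 0.2, -2.0]
opening: 0.245
```

```bash
python3 - <<'E'
from h import *
shot('top','t13'); shot('side','s13')
crop('s13',200,120,440,300,3.3,'s13c')
crop('t13',200,150,400,300,4,'t13c')
s=ctrl.get_state();print(s['time'],s['eef_pos'],s['contact_force'],s['qpos'].round(3))
E
```

```text
13.4 [0.58122599 0.16724815 0.21590418] [ 0.35370902 -0.37736826 -2.49347534] [ 0.46   0.364  1.806 -1.146  1.415  0.593]
```

View pics/s13c.png

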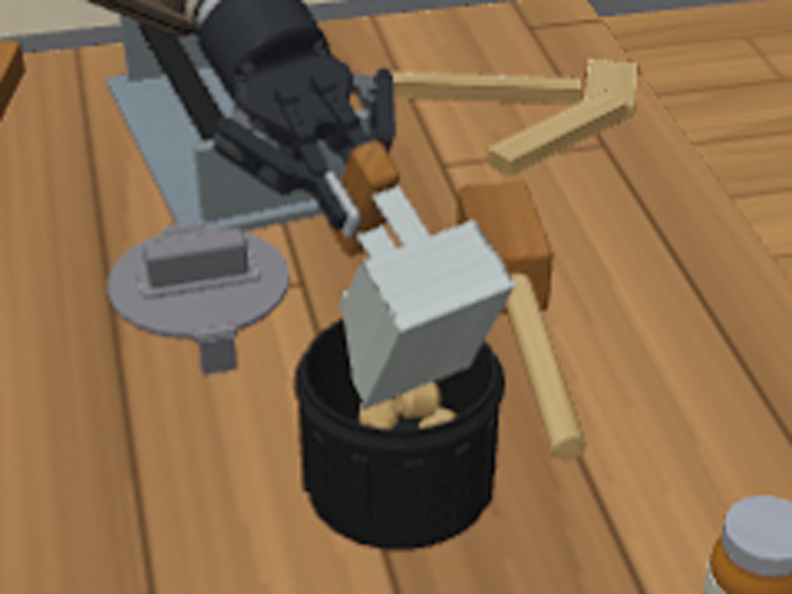

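View pics/t13c.png

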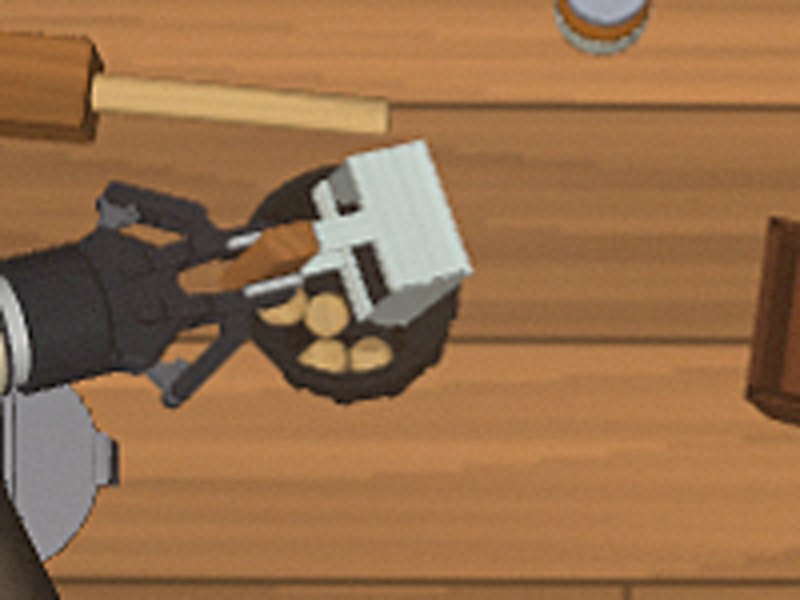

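```bash
python3 - <<'E'
from h import *
s=ctrl.get_state(); p=s['eef_pos'];r=R.from_quat(s['tcp_rot'])
move(p+[0,0,.03],r);move(p+[0,0,.07],r)
E
```

```text
delta_pos [-0.0272  0.0001 -0.0127] delta_rot [0. 0. 0.] deg 0.0
delta_pos [-0.0634  0.0001 -0.0297] delta_rot [0. 0. 0.] deg 0.0
```

Request:
carry_out([
  {"delta_pos":[-0.009,0,-0.004],"delta_rot":[0,0,0],"claw":0},
  {"delta_pos":[-0.0272,0,-0.0127],"delta_rot":[0,0,0],"claw":0},
  {"delta_pos":[-0.045,0,-0.021],"delta_rot":[0,0,0],"claw":0},
  {"delta_pos":[-0.063,0,-0.03],"delta_rot":[0,0,0],"claw":0},
  {"delta_pos":[-0.063,0,-0.03],"delta_rot":[0,0,0],"claw":0},
])

```text
time: 13.82
eef_pos: [0.5829, 0.1677, 0.2933]
tcp_rot: [0.488, 0.688, -0.304, 0.443]
contact_force: [0.8, -0.4, -0.4]
opening: 0.243
```

```bash
python3 - <<'E'
from h import *
shot('top','t14'); shot('side','s14')
crop('s14',200,120,440,300,3.3,'s14c')
crop('t14',200,150,400,300,4,'t14c')
s=ctrl.get_state();print(s['time'],s['eef_pos'],s['contact_force'],s['qpos'].round(3))
E
```

```text
13.9167 [0.58134368 0.16737868 0.28753691] [ 0.08514703 -0.31432147 -2.46200474] [ 0.46   0.273  1.774 -1.13   1.465  0.484]
```

View pics/s14c.png

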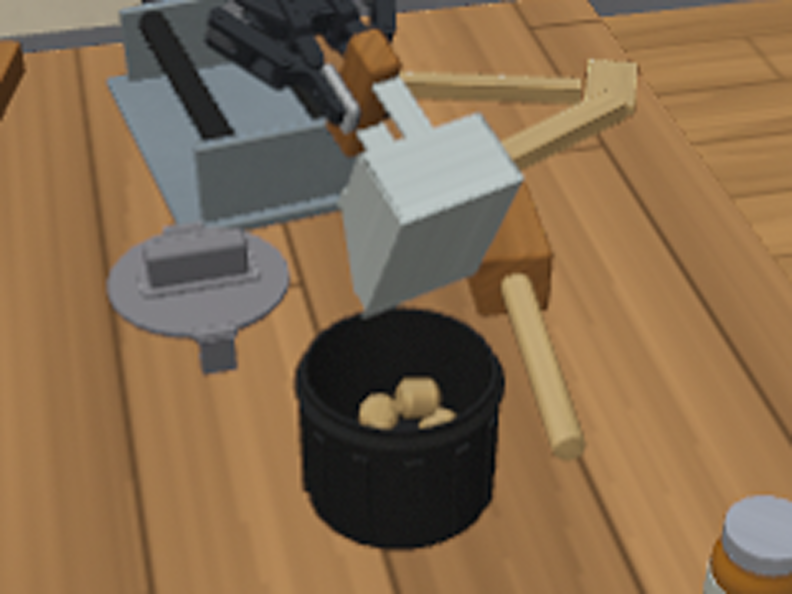

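View pics/t14c.png

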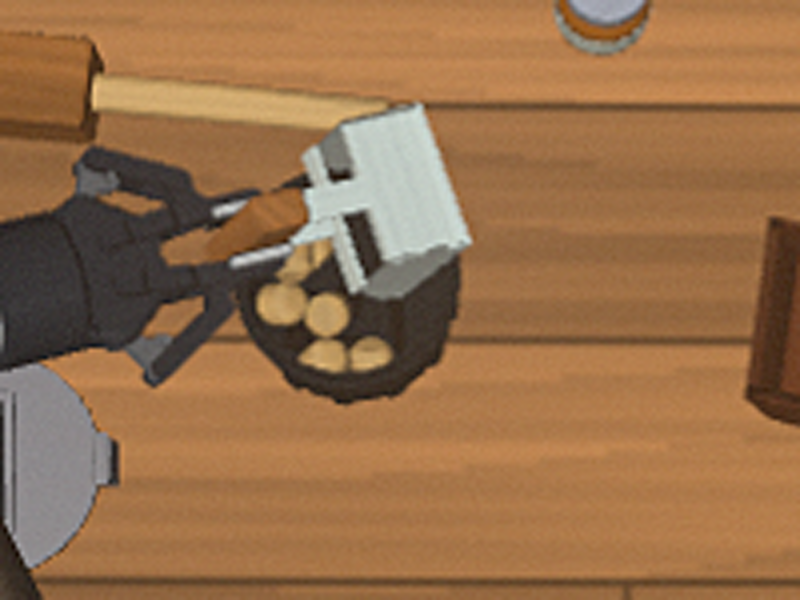

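At least five pieces are visible in the drum at top-crop (280,300), (325,315), (325,355), (370,355) and (305,262), and nothing is on the bench. I'll level the scoop over the drum and check the pan.

```bash
python3 - <<'E'
from h import *
D=drumf(108)
s=ctrl.get_state(); 
wp(s['eef_pos'],R.from_quat(s['tcp_rot']),lip(-.03,.18,5,0,D),tool(108,5),12)
E
```

```text
1 delta_pos [-0.0012 -0.0001  0.0028] delta_rot [0.0004 0.024  0.0005] deg 1.4
2 delta_pos [-0.0044 -0.0003  0.0106] delta_rot [0.0016 0.0903 0.0019] deg 5.2
3 delta_pos [-0.0092 -0.0005  0.0224] delta_rot [0.0034 0.1904 0.004 ] deg 10.9
4 delta_pos [-0.0153 -0.0009  0.0372] delta_rot [0.0057 0.3159 0.0067] deg 18.1
5 delta_pos [-0.0222 -0.0013  0.054 ] delta_rot [0.0083 0.4583 0.0096] deg 26.3
6 delta_pos [-0.0295 -0.0017  0.0717] delta_rot [0.011  0.6092 0.0128] deg 34.9
7 delta_pos [-0.0368 -0.0021  0.0895] delta_rot [0.0137 0.7601 0.016 ] deg 43.6
8 delta_pos [-0.0437 -0.0025  0.1062] delta_rot [0.0163 0.9026 0.019 ] deg 51.7
9 delta_pos [-0.0498 -0.0029  0.121 ] delta_rot [0.0186 1.0281 0.0216] deg 58.9
10 delta_pos [-0.0546 -0.0032  0.1328] delta_rot [0.0204 1.1282 0.0238] deg 64.7
11 delta_pos [-0.0578 -0.0034  0.1406] delta_rot [0.0216 1.1945 0.0251] deg 68.5
12 delta_pos [-0.059  -0.0034  0.1434] delta_rot [0.022  1.2185 0.0257] deg 69.8
```

Request:
carry_out([
  {"delta_pos":[-0.005,0,0.012],"delta_rot":[0.002,0.1,0.002],"claw":0},
  {"delta_pos":[-0.011,-0.001,0.026],"delta_rot":[0.004,0.22,0.005],"claw":0},
  {"delta_pos":[-0.017,-0.001,0.04],"delta_rot":[0.006,0.34,0.007],"claw":0},
  {"delta_pos":[-0.022,-0.001,0.054],"delta_rot":[0.008,0.46,0.01],"claw":0},
  {"delta_pos":[-0.028,-0.002,0.068],"delta_rot":[0.01,0.58,0.012],"claw":0},
  {"delta_pos":[-0.034,-0.002,0.082],"delta_rot":[0.013,0.7,0.015],"claw":0},
  {"delta_pos":[-0.04,-0.002,0.096],"delta_rot":[0.015,0.82,0.017],"claw":0},
  {"delta_pos":[-0.046,-0.003,0.11],"delta_rot":[0.017,0.94,0.02],"claw":0},
])

```text
time: 14.58
eef_pos: [0.6184, 0.0536, 0.2816]
tcp_rot: [0.583, 0.807, -0.053, 0.076]
contact_force: [0.5, 0.4, -3.6]
opening: 0.243
```

```bash
python3 - <<'E'
from h import *
s=ctrl.get_state(); print(s['time'],s['eef_pos'])
move(lip(-.03,.18,5,0,drumf(108)),tool(108,5))
move([.50,.04,.26],tool(102,0))
E
```

```text
14.5833 [0.61837283 0.05358333 0.28159571]
delta_pos [-0.0344  0.0012  0.0082] delta_rot [0.004  0.2724 0.006 ] deg 15.6
delta_pos [ 0.0279 -0.1167  0.0163] delta_rot [0.014  0.1848 0.1102] deg 12.4
```

Request:
carry_out([
  {"delta_pos":[-0.011,0,0.003],"delta_rot":[0.002,0.09,0.002],"claw":0},
  {"delta_pos":[-0.023,0.001,0.006],"delta_rot":[0.003,0.18,0.004],"claw":0},
  {"delta_pos":[-0.034,0.001,0.008],"delta_rot":[0.004,0.27,0.006],"claw":0},
  {"delta_pos":[-0.034,0.001,0.008],"delta_rot":[0.004,0.27,0.006],"claw":0},
])

```text
time: 14.92
eef_pos: [0.6304, 0.016, 0.2775]
tcp_rot: [0.59, 0.807, 0.024, -0.036]
contact_force: [0.5, 0.1, -2.7]
opening: 0.236
```

```bash
python3 - <<'E'
from h import *
shot('top','t15'); shot('side','s15')
crop('s15',240,140,440,290,4,'s15c')
crop('t15',230,150,390,270,5,'t15c')
s=ctrl.get_state();print(s['time'],s['eef_pos'],s['contact_force'])
print(s['eef_pos'],R.from_quat(s['tcp_rot']).as_euler('zyx',degrees=True))
move([.50,.04,.26],tool(102,0)); move([.4432,.0479,.2],tool(98.6,0))
E
```

```text
15.0167 [0.62963952 0.01937109 0.27783278] [ 0.59444309  0.64113447 -1.58144094]
[0.62963952 0.01937109 0.27783278] [-107.78306773   -1.7180882  -175.42105649]
delta_pos [ 0.0576 -0.117   0.0233] delta_rot [-0.0084 -0.085   0.1021] deg 7.6
delta_pos [ 0.0773 -0.1684  0.0854] delta_rot [-0.011  -0.0847  0.1614] deg 10.5
```

View pics/s15c.png

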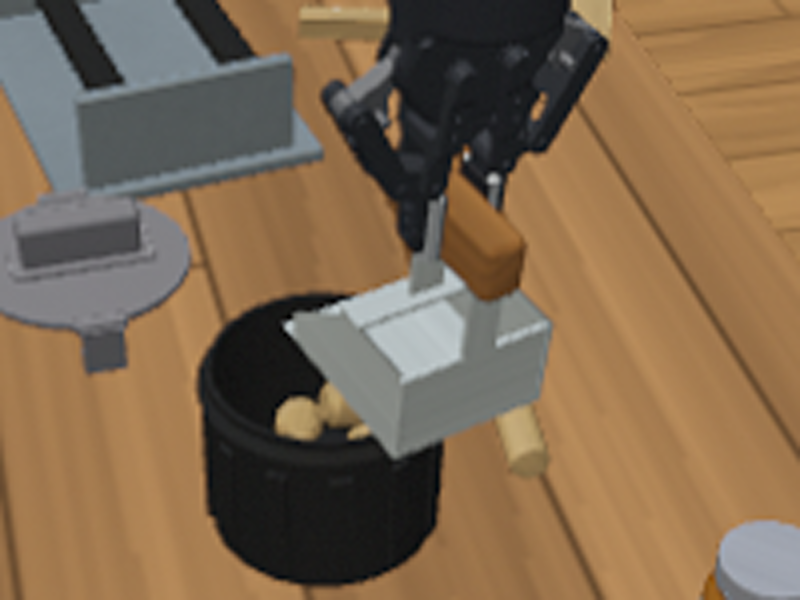

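View pics/t15c.png

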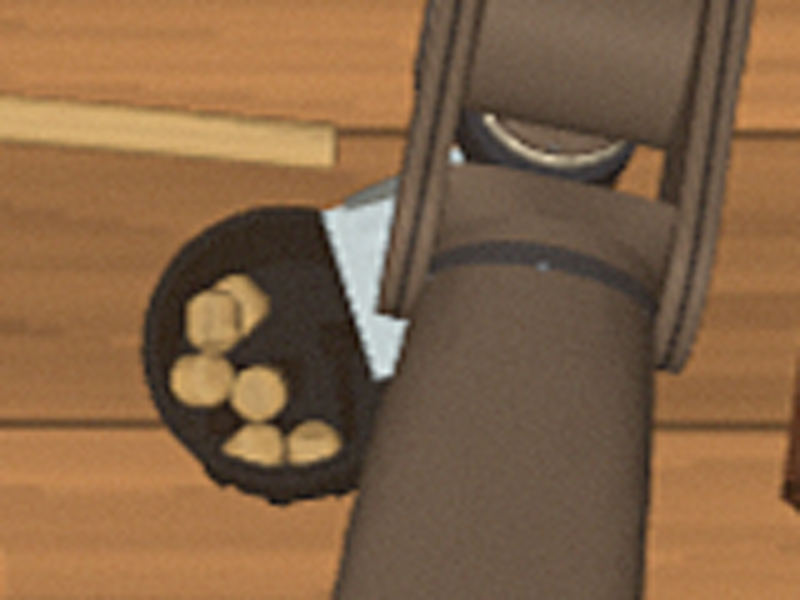

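The top crop shows all six pieces in the drum, the sixth stacked at (240,300), and the pan is empty. Now I'll put the scoop back on its old spot.

Request:
carry_out([
  {"delta_pos":[0.012,-0.025,0.005],"delta_rot":[-0.002,-0.03,0.03],"claw":0},
  {"delta_pos":[0.028,-0.058,0.012],"delta_rot":[-0.004,-0.06,0.06],"claw":0},
  {"delta_pos":[0.045,-0.09,0.02],"delta_rot":[-0.008,-0.085,0.09],"claw":0},
  {"delta_pos":[0.06,-0.123,0.03],"delta_rot":[-0.01,-0.085,0.12],"claw":0},
  {"delta_pos":[0.071,-0.15,0.05],"delta_rot":[-0.011,-0.085,0.15],"claw":0},
  {"delta_pos":[0.077,-0.168,0.07],"delta_rot":[-0.011,-0.085,0.161],"claw":0},
  {"delta_pos":[0.077,-0.168,0.085],"delta_rot":[-0.011,-0.085,0.161],"claw":0},
  {"delta_pos":[0.077,-0.168,0.085],"delta_rot":[-0.011,-0.085,0.161],"claw":0},
])

```text
time: 15.68
eef_pos: [0.4393, 0.0494, 0.1961]
tcp_rot: [0.651, 0.759, -0.003, -0.003]
contact_force: [0.4, -0.0, -1.7]
opening: 0.245
```

```bash
python3 - <<'E'
from h import *
s=ctrl.get_state(); print(s['time'],s['eef_pos'],s['contact_force'])
move([.4440,.0479,.108],tool(98.6,0))
E
```

```text
15.6833 [0.43929013 0.04936225 0.19614068] [ 0.38637658 -0.03345297 -1.66732926]
delta_pos [-0.0023  0.0051  0.0881] delta_rot [-0.0077 -0.001   0.003 ] deg 0.5
```

Request:
carry_out([
  {"delta_pos":[-0.001,0.003,0.015],"delta_rot":[-0.007,0,0.003],"claw":0},
  {"delta_pos":[-0.002,0.004,0.035],"delta_rot":[-0.007,0,0.003],"claw":0},
  {"delta_pos":[-0.002,0.004,0.055],"delta_rot":[-0.007,0,0.003],"claw":0},
  {"delta_pos":[-0.002,0.004,0.072],"delta_rot":[-0.007,0,0.003],"claw":0},
  {"delta_pos":[-0.002,0.004,0.082],"delta_rot":[-0.007,0,0.003],"claw":0},
  {"delta_pos":[-0.002,0.004,0.0875],"delta_rot":[-0.007,0,0.003],"claw":0},
  {"delta_pos":[-0.002,0.004,0.0885],"delta_rot":[-0.007,0,0.003],"claw":0},
  {"delta_pos":[-0.002,0.004,0.0885],"delta_rot":[-0.007,0,0.003],"claw":0},
])

```text
time: 16.35
eef_pos: [0.4435, 0.0481, 0.1082]
tcp_rot: [0.652, 0.758, 0.0, -0.0]
contact_force: [1.0, 1.1, -2.0]
opening: 0.248
```

```bash
python3 - <<'E'
from h import *
s=ctrl.get_state(); print(s['time'],s['eef_pos'],s['contact_force'])
move([.4440,.0479,.1065],tool(98.6,0))
E
```

```text
16.35 [0.4434572  0.04811767 0.10819696] [ 1.00554657  1.06344604 -2.04603741]
delta_pos [-0.0003  0.0005  0.0017] delta_rot [-0.     -0.0007  0.0005] deg 0.1
```

Request:
carry_out([
  {"delta_pos":[0,0,0.0015],"delta_rot":[0,0,0],"claw":0},
  {"delta_pos":[0,0,0.0025],"delta_rot":[0,0,0],"claw":0},
  {"delta_pos":[0,0,0.0025],"delta_rot":[0,0,0],"claw":0},
])

```text
time: 16.6
eef_pos: [0.4446, 0.048, 0.1069]
tcp_rot: [0.652, 0.758, 0.001, 0.001]
contact_force: [0.6, -0.2, -0.7]
opening: 0.242
```

Request:
carry_out([
  {"delta_pos":[0,0,0.001],"delta_rot":[0,0,0],"claw":24},
  {"delta_pos":[0,0,0.001],"delta_rot":[0,0,0],"claw":40},
  {"delta_pos":[0,0,0.001],"delta_rot":[0,0,0],"claw":70},
  {"delta_pos":[0,0,0.001],"delta_rot":[0,0,0],"claw":100},
  {"delta_pos":[0,0,0.001],"delta_rot":[0,0,0],"claw":100},
  {"delta_pos":[0,0,0.001],"delta_rot":[0,0,0],"claw":100},
  {"delta_pos":[0,0,0.001],"delta_rot":[0,0,0],"claw":100},
  {"delta_pos":[0,0,0.001],"delta_rot":[0,0,0],"claw":100},
])

```text
time: 17.27
eef_pos: [0.4446, 0.048, 0.1059]
tcp_rot: [0.652, 0.758, 0.001, 0.001]
contact_force: [0.4, -0.3, 0.7]
opening: 0.999
```

Request:
carry_out([
  {"delta_pos":[0,0,-0.02],"delta_rot":[0,0,0],"claw":100},
  {"delta_pos":[0,0,-0.05],"delta_rot":[0,0,0],"claw":100},
  {"delta_pos":[0,0,-0.085],"delta_rot":[0,0,0],"claw":100},
  {"delta_pos":[0,0,-0.12],"delta_rot":[0,0,0],"claw":100},
  {"delta_pos":[0,0,-0.12],"delta_rot":[0,0,0],"claw":100},
])

```text
time: 17.68
eef_pos: [0.4483, 0.0475, 0.234]
tcp_rot: [0.652, 0.758, 0.005, 0.007]
contact_force: [2.0, -0.1, 1.6]
opening: 0.996
```

```bash
python3 - <<'E'
from h import *
shot('side','s16'); crop('s16',180,140,380,290,4,'s16c')
s=ctrl.get_state();print(s['time'],s['eef_pos'],s['opening'])
E
```

```text
17.7333 [0.44688673 0.04764472 0.23071099] 1.003300316491362
```

View pics/s16c.png

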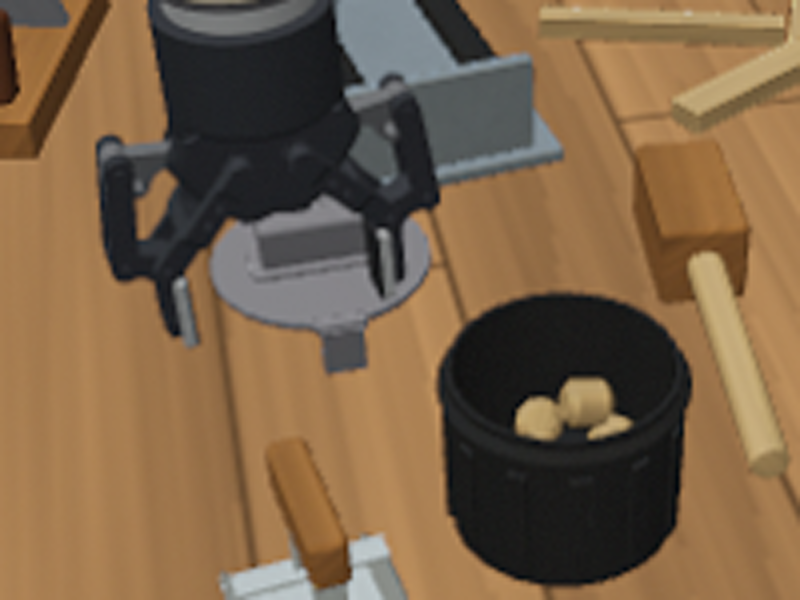

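```bash
python3 - <<'E'
from h import *
D=np.load('pics/s16.npy'); 
move([.4852,.3587,.2],tool(182.5)); move([.4852,.3587,.12],tool(182.5))
E
```

```text
delta_pos [0.3019 0.0842 0.0309] delta_rot [ 0.0081  0.0114 -1.4637] deg 83.9
delta_pos [0.3021 0.0832 0.1109] delta_rot [ 0.0081  0.0114 -1.4637] deg 83.9
```

Request:
carry_out([
  {"delta_pos":[0.025,0.007,0.0],"delta_rot":[0.001,0.001,-0.12],"claw":100},
  {"delta_pos":[0.06,0.017,0.003],"delta_rot":[0.002,0.002,-0.24],"claw":100},
  {"delta_pos":[0.095,0.027,0.006],"delta_rot":[0.002,0.003,-0.36],"claw":100},
  {"delta_pos":[0.13,0.036,0.01],"delta_rot":[0.003,0.004,-0.48],"claw":100},
  {"delta_pos":[0.165,0.046,0.015],"delta_rot":[0.004,0.005,-0.6],"claw":100},
  {"delta_pos":[0.2,0.056,0.02],"delta_rot":[0.005,0.007,-0.72],"claw":100},
  {"delta_pos":[0.235,0.066,0.025],"delta_rot":[0.006,0.008,-0.84],"claw":100},
  {"delta_pos":[0.265,0.074,0.03],"delta_rot":[0.006,0.009,-0.96],"claw":100},
])

```text
time: 18.4
eef_pos: [0.4799, 0.3228, 0.1989]
tcp_rot: [0.225, 0.974, 0.001, 0.0]
contact_force: [-0.3, -0.4, 0.0]
opening: 0.997
```

```bash
python3 - <<'E'
from h import *
move([.4852,.3587,.15],tool(182.5))
E
```

```text
delta_pos [0.011  0.0345 0.049 ] delta_rot [ 0.0021  0.0005 -0.497 ] deg 28.5
```

Request:
carry_out([
  {"delta_pos":[0.005,0.015,0.01],"delta_rot":[0,0,-0.12],"claw":100},
  {"delta_pos":[0.01,0.03,0.025],"delta_rot":[0,0,-0.24],"claw":100},
  {"delta_pos":[0.011,0.0345,0.04],"delta_rot":[0,0,-0.36],"claw":100},
  {"delta_pos":[0.011,0.0345,0.049],"delta_rot":[0.002,0,-0.48],"claw":100},
  {"delta_pos":[0.011,0.0345,0.049],"delta_rot":[0.002,0,-0.497],"claw":100},
  {"delta_pos":[0.011,0.0345,0.049],"delta_rot":[0.002,0,-0.497],"claw":100},
])

```text
time: 18.9
eef_pos: [0.4841, 0.3582, 0.1479]
tcp_rot: [-0.021, 1.0, -0.001, -0.001]
contact_force: [-0.3, 0.2, 0.3]
opening: 1.003
```

```bash
python3 - <<'E'
from h import *
shot('side','s17'); crop('s17',180,110,340,230,5,'s17c')
s=ctrl.get_state();print(s['time'],s['eef_pos'],s['opening'])
move([.4852,.3587,.058],tool(182.5))
E
```

```text
18.95 [0.48483993 0.35839535 0.14921945] 0.9983744552176563
delta_pos [-0.0004  0.0003  0.0912] delta_rot [-0.0006 -0.0008 -0.0027] deg 0.2
```

View pics/s17c.png

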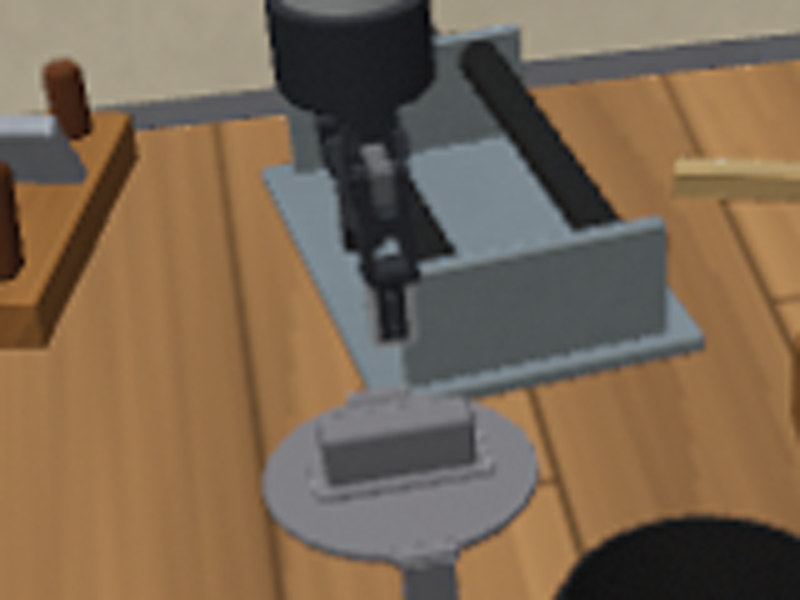

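```bash
python3 - <<'E'
from h import *
C=np.load('pics/C.npy')
for v in (230,250,265): print([C[v,u].round(3).tolist() for u in (150,154,157,159,161,163)])
E
```

```text
[[0.576, 0.481, 0.045], [0.581, 0.479, 0.012], [0.581, 0.47, 0.015], [0.583, 0.469, 0.002], [0.582, 0.463, 0.004], [0.583, 0.458, 0.001]]
[[0.52, 0.472, 0.068], [0.526, 0.474, 0.025], [0.527, 0.467, 0.019], [0.528, 0.464, 0.013], [0.53, 0.462, -0.003], [0.53, 0.457, -0.003]]
[[0.489, 0.487, 0.007], [0.488, 0.473, 0.02], [0.488, 0.467, 0.012], [0.488, 0.461, 0.016], [0.488, 0.456, 0.015], [0.489, 0.454, 0.004]]
```

The tray starts at y ≈ 0.46, so the fingers (reaching 0.416) clear it. The gripper is above the grip bar and aligned with it, so I'll lower and grip.

Request:
carry_out([
  {"delta_pos":[0,0,0.02],"delta_rot":[0,0,0],"claw":100},
  {"delta_pos":[0,0,0.045],"delta_rot":[0,0,0],"claw":100},
  {"delta_pos":[0,0,0.065],"delta_rot":[0,0,0],"claw":100},
  {"delta_pos":[0,0,0.08],"delta_rot":[0,0,0],"claw":100},
  {"delta_pos":[0,0,0.09],"delta_rot":[0,0,0],"claw":100},
  {"delta_pos":[0,0,0.091],"delta_rot":[0,0,0],"claw":100},
], force=90)

```text
time: 19.45
eef_pos: [0.4839, 0.3575, 0.0566]
tcp_rot: [-0.019, 1.0, -0.001, -0.002]
contact_force: [-0.6, 0.1, -0.1]
opening: 1.003
```

Request:
carry_out([
  {"delta_pos":[0,0,0],"delta_rot":[0,0,0],"claw":0},
  {"delta_pos":[0,0,0],"delta_rot":[0,0,0],"claw":0},
  {"delta_pos":[0,0,0],"delta_rot":[0,0,0],"claw":0},
  {"delta_pos":[0,0,0],"delta_rot":[0,0,0],"claw":0},
  {"delta_pos":[0,0,0],"delta_rot":[0,0,0],"claw":0},
  {"delta_pos":[0,0,0],"delta_rot":[0,0,0],"claw":0},
  {"delta_pos":[0,0,0],"delta_rot":[0,0,0],"claw":0},
  {"delta_pos":[0,0,0],"delta_rot":[0,0,0],"claw":0},
])

```text
time: 20.12
eef_pos: [0.4848, 0.3581, 0.058]
tcp_rot: [-0.02, 1.0, -0.0, -0.001]
contact_force: [-0.1, -0.3, 6.0]
opening: 0.266
```

```bash
python3 - <<'E'
from h import *
shot('side','s18'); crop('s18',180,110,340,230,5,'s18c')
s=ctrl.get_state();print(s['time'],s['eef_pos'],s['opening'],s['contact_force'])
E
```

```text
20.1667 [0.48474708 0.3580431  0.05797181] 0.2656603459043448 [-0.32127814 -0.02298303  5.56238561]
```

View pics/s18c.png

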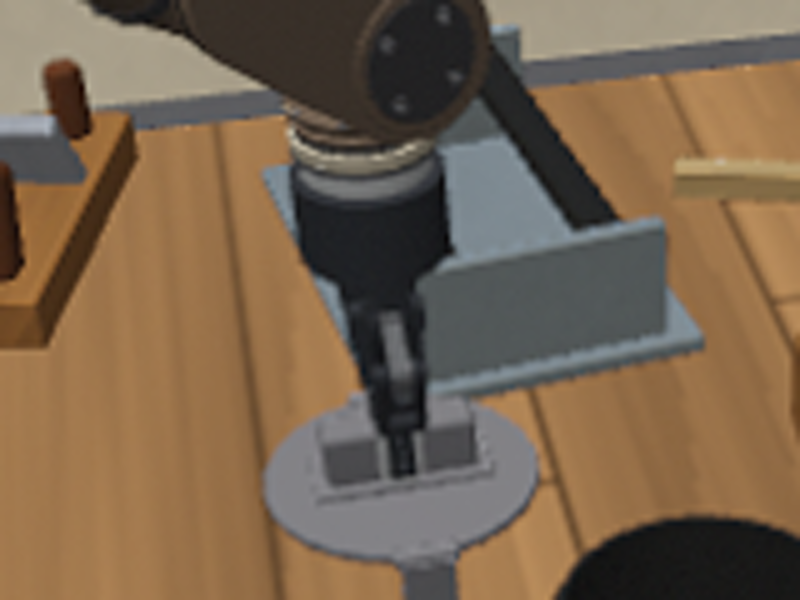

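```bash
python3 - <<'E'
from h import *
move([.4847,.358,.225],tool(182.5)); move([.5964,.1251,.225],tool(182.5)); 
E
```

```text
delta_pos [ 0.0003 -0.0002 -0.167 ] delta_rot [-0.0008 -0.0015 -0.0047] deg 0.3
delta_pos [-0.1022 -0.2372 -0.167 ] delta_rot [-0.0008 -0.0015 -0.0047] deg 0.3
```

Request:
carry_out([
  {"delta_pos":[0,0,-0.012],"delta_rot":[0,-0.001,-0.004],"claw":0},
  {"delta_pos":[0,0,-0.035],"delta_rot":[0,-0.001,-0.004],"claw":0},
  {"delta_pos":[0,0,-0.065],"delta_rot":[0,-0.001,-0.004],"claw":0},
  {"delta_pos":[0,0,-0.1],"delta_rot":[0,-0.001,-0.004],"claw":0},
  {"delta_pos":[0,0,-0.135],"delta_rot":[0,-0.001,-0.004],"claw":0},
  {"delta_pos":[-0.006,-0.014,-0.16],"delta_rot":[0,-0.001,-0.004],"claw":0},
  {"delta_pos":[-0.018,-0.042,-0.167],"delta_rot":[0,-0.001,-0.004],"claw":0},
  {"delta_pos":[-0.031,-0.072,-0.167],"delta_rot":[0,-0.001,-0.004],"claw":0},
])

```text
time: 20.83
eef_pos: [0.5197, 0.2881, 0.2291]
tcp_rot: [-0.023, 1.0, 0.001, 0.003]
contact_force: [1.2, -0.7, -2.6]
opening: 0.267
```

```bash
python3 - <<'E'
from h import *
s=ctrl.get_state();print(s['time'],s['eef_pos'],s['contact_force'],s['opening'])
move([.5964,.1251,.225],tool(182.5)); 
E
```

```text
20.8333 [0.51973342 0.2880795  0.22913048] [ 1.24099417 -0.72329849 -2.55612863] 0.2674878653273692
delta_pos [-0.0691 -0.1663  0.0043] delta_rot [0.0011 0.0056 0.0023] deg 0.4
```

Request:
carry_out([
  {"delta_pos":[-0.013,-0.031,0.003],"delta_rot":[0.001,0.005,0.002],"claw":0},
  {"delta_pos":[-0.027,-0.065,0.003],"delta_rot":[0.001,0.005,0.002],"claw":0},
  {"delta_pos":[-0.04,-0.097,0.004],"delta_rot":[0.001,0.005,0.002],"claw":0},
  {"delta_pos":[-0.053,-0.128,0.004],"delta_rot":[0.001,0.005,0.002],"claw":0},
  {"delta_pos":[-0.063,-0.15,0.004],"delta_rot":[0.001,0.005,0.002],"claw":0},
  {"delta_pos":[-0.069,-0.166,0.004],"delta_rot":[0.001,0.005,0.002],"claw":0},
  {"delta_pos":[-0.069,-0.166,0.004],"delta_rot":[0.001,0.005,0.002],"claw":0},
])

```text
time: 21.42
eef_pos: [0.5969, 0.1221, 0.2248]
tcp_rot: [-0.02, 1.0, -0.001, -0.0]
contact_force: [-0.3, -0.2, -0.8]
opening: 0.265
```

```bash
python3 - <<'E'
from h import *
s=ctrl.get_state();print(s['time'],s['eef_pos'],s['contact_force'],s['opening'])
move([.5964,.1251,.18],tool(182.5)); move([.5964,.1251,.16],tool(182.5)); 
E
```

```text
21.4167 [0.59693736 0.12207578 0.22477381] [-0.27673088 -0.20764322 -0.80379064] 0.26466537065916157
delta_pos [0.0004 0.0031 0.0448] delta_rot [-0.0014 -0.0005 -0.0034] deg 0.2
delta_pos [0.0004 0.0031 0.0648] delta_rot [-0.0014 -0.0005 -0.0034] deg 0.2
```

Request:
carry_out([
  {"delta_pos":[0,0.003,0.012],"delta_rot":[-0.001,0,-0.003],"claw":0},
  {"delta_pos":[0,0.003,0.028],"delta_rot":[-0.001,0,-0.003],"claw":0},
  {"delta_pos":[0,0.003,0.04],"delta_rot":[-0.001,0,-0.003],"claw":0},
  {"delta_pos":[0,0.003,0.045],"delta_rot":[-0.001,0,-0.003],"claw":0},
  {"delta_pos":[0,0.003,0.045],"delta_rot":[-0.001,0,-0.003],"claw":0},
])

```text
time: 21.83
eef_pos: [0.5948, 0.1258, 0.1767]
tcp_rot: [-0.022, 1.0, -0.0, -0.003]
contact_force: [-0.2, 0.2, -2.1]
opening: 0.266
```

```bash
python3 - <<'E'
from h import *
shot('side','s19'); crop('s19',240,130,400,290,3.7,'s19c')
s=ctrl.get_state();print(s['time'],s['eef_pos'],s['contact_force'],s['opening'])
C=cloud('side',np.load('pics/s19.npy')); z=C[...,2]
vv,uu=np.mgrid[:480,:640]
zp=z[(uu>280)&(uu<360)&(vv>170)&(vv<245)]
print(np.histogram(zp,bins=np.arange(.1,.2,.006)))
m=(uu>270)&(uu<370)&(vv>160)&(vv<245)&(z>.152)&(z<.165)
P=C[m]; print(m.sum(),cv2.minEnclosingCircle(P[:,:2].astype(np.float32)),P.mean(0))
move([.5964,.1251,.165],tool(182.5))
E
```

```text
21.8833 [0.59571337 0.1257624  0.17827142] [-0.34193489  0.29533725 -0.85111756] 0.26400600068820007
(array([  84,   81,    7,    0,    0,    5,   24,   33,  246, 1398,   94,
         85,   93,   84,  177,   55]), array([0.1  , 0.106, 0.112, 0.118, 0.124, 0.13 , 0.136, 0.142, 0.148,
       0.154, 0.16 , 0.166, 0.172, 0.178, 0.184, 0.19 , 0.196]))
1673 ((0.5907540321350098, 0.12336472421884537), 0.07912088930606842) [0.59152975 0.10574299 0.15585584]
delta_pos [-0.0007 -0.0007  0.0133] delta_rot [-0.0003 -0.0034  0.0007] deg 0.2
```

View pics/s19c.png

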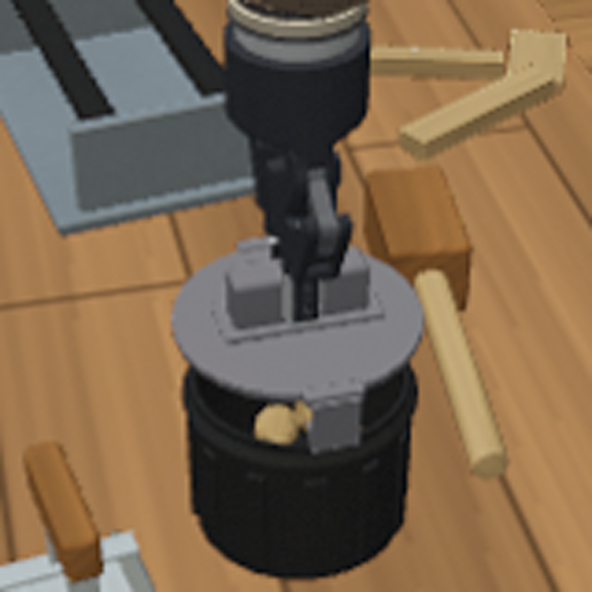

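```bash
python3 - <<'E'
from h import *
C=cloud('side',np.load('pics/s19.npy')); z=C[...,2]
vv,uu=np.mgrid[:480,:640]
m=((uu>275)&(uu<365)&(vv>185)&(vv<242)&(z>.150)&(z<.162)).astype(np.uint8)
m=cv2.morphologyEx(m,cv2.MORPH_OPEN,np.ones((2,2)))
c=max(cv2.findContours(m,cv2.RETR_EXTERNAL,cv2.CHAIN_APPROX_NONE)[0],key=cv2.contourArea)[:,0]
P=C[c[:,1],c[:,0]][:,:2]; P=P[(np.hypot(*(P-[.5957,.1258]).T)>.06)]
for _ in range(5):
    A=np.c_[2*P,np.ones(len(P))]; s=np.linalg.lstsq(A,(P**2).sum(1),rcond=None)[0]; r=np.sqrt(s[2]+s[0]**2+s[1]**2); d=np.abs(np.hypot(*(P-s[:2]).T)-r); print(s[:2],r,len(P)); P=P[d<2*d.std()+.001]
E
```

```text
[ 0.76404664 -0.15577974] 0.3599771649247417 140
[0.61668239 0.16145634] 0.08232975725930883 111
[0.5946822  0.12312675] 0.06857908774189563 58
[0.59361525 0.1235201 ] 0.06792475818129053 51
[0.5922404  0.12348699] 0.06688810594024375 49
```

```bash
python3 - <<'E'
from h import *
a=np.linspace(0,2*np.pi,200)
def ext(x,y,z,r):
    q=proj('side',np.c_[x+r*np.cos(a),y+r*np.sin(a),0*a+z]); return q.min(0).round(1),q.max(0).round(1)
print(ext(.5957,.1258,.156,.073),ext(.5964,.1251,.1,.071),ext(.5964,.1251,.11,.066))
crop('s19',280,185,365,250,9,'s19d')
E
```

```text
(array([285.3, 194.2]), array([354., 236.])) (array([287.9, 214.7]), array([352.3, 256.1])) (array([290. , 212.6]), array([350.2, 250.9]))
```

View pics/s19d.png

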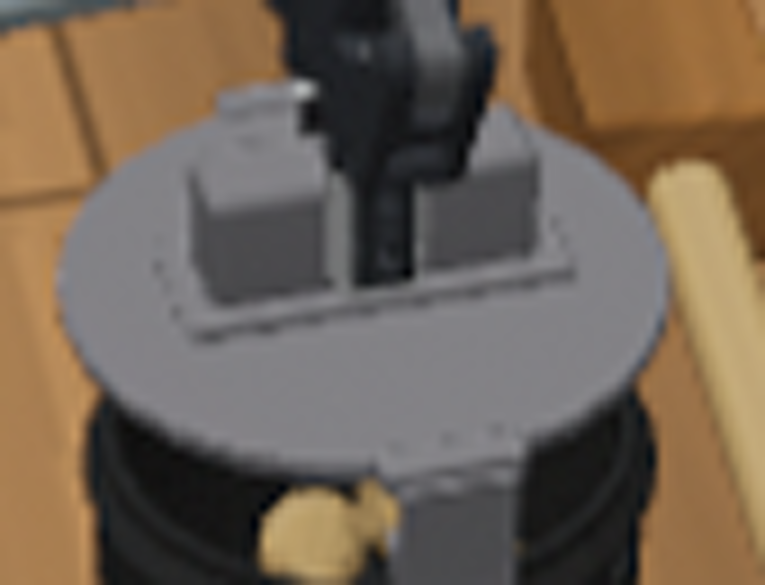

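The lid hangs level and centred over the mouth: plate at 286–354 px, collar at 290–353 px. Lowering until the hooks meet the collar.

Request:
carry_out([
  {"delta_pos":[-0.001,-0.0007,0.006],"delta_rot":[0,-0.003,0],"claw":0},
  {"delta_pos":[-0.001,-0.0007,0.013],"delta_rot":[0,-0.003,0],"claw":0},
  {"delta_pos":[-0.001,-0.0007,0.018],"delta_rot":[0,-0.003,0],"claw":0},
  {"delta_pos":[-0.001,-0.0007,0.021],"delta_rot":[0,-0.003,0],"claw":0},
  {"delta_pos":[-0.001,-0.0007,0.021],"delta_rot":[0,-0.003,0],"claw":0},
], force=110)

```text
time: 22.3
eef_pos: [0.5961, 0.125, 0.1561]
tcp_rot: [-0.022, 1.0, -0.0, -0.001]
contact_force: [0.6, -0.1, -2.4]
opening: 0.262
```

```bash
python3 - <<'E'
from h import *
s=ctrl.get_state();print(s['time'],s['eef_pos'],s['contact_force'],s['opening'])
move([.5967,.1251,.145],tool(182.5))
E
```

```text
22.3 [0.59609485 0.12503268 0.15612921] [ 0.64623036 -0.1397734  -2.35990614] 0.2622240310646628
delta_pos [-0.0006  0.      0.0111] delta_rot [-0.0003 -0.0023  0.0006] deg 0.1
```

Request:
carry_out([
  {"delta_pos":[-0.0005,0,0.003],"delta_rot":[0,-0.002,0],"claw":0},
  {"delta_pos":[-0.0005,0,0.006],"delta_rot":[0,-0.002,0],"claw":0},
  {"delta_pos":[-0.0005,0,0.008],"delta_rot":[0,-0.002,0],"claw":0},
])

```text
time: 22.55
eef_pos: [0.5968, 0.1253, 0.1482]
tcp_rot: [-0.022, 1.0, 0.0, 0.0]
contact_force: [-1.0, 0.4, 1.7]
opening: 0.261
```

Request:
carry_out([
  {"delta_pos":[0,0,0.003],"delta_rot":[0,0,0],"claw":0},
  {"delta_pos":[0,0,0.005],"delta_rot":[0,0,0],"claw":0},
  {"delta_pos":[0,0,0.006],"delta_rot":[0,0,0],"claw":0},
])

```text
time: 22.8
eef_pos: [0.5978, 0.1254, 0.1439]
tcp_rot: [-0.022, 1.0, 0.0, 0.001]
contact_force: [-1.1, -0.2, 7.0]
opening: 0.26
```

```bash
python3 - <<'E'
from h import *
s=ctrl.get_state();print(s['time'],s['eef_pos'],s['contact_force'],s['wrist_torque'])
move([.5967,.1251,.138],tool(182.5))
E
```

```text
22.8 [0.597823   0.12538356 0.14391562] [-1.08385981 -0.22439332  7.00890487] [ 0.20364192  0.30156676 -0.04944378]
delta_pos [ 0.0012 -0.0002  0.0059] delta_rot [0.0005 0.0029 0.0003] deg 0.2
```

Hook contact is at about 7 N and the lid stays level. Pressing on.

Request:
carry_out([
  {"delta_pos":[0.001,0,0.004],"delta_rot":[0,0.002,0],"claw":0},
  {"delta_pos":[0.001,0,0.007],"delta_rot":[0,0.002,0],"claw":0},
  {"delta_pos":[0.001,0,0.009],"delta_rot":[0,0.002,0],"claw":0},
  {"delta_pos":[0.001,0,0.009],"delta_rot":[0,0.002,0],"claw":0},
])

```text
time: 23.13
eef_pos: [0.5979, 0.1254, 0.1381]
tcp_rot: [-0.022, 1.0, 0.0, 0.001]
contact_force: [-2.5, -0.2, 12.9]
opening: 0.259
```

```bash
python3 - <<'E'
from h import *
shot('side','s20'); crop('s20',270,180,370,290,5.4,'s20c')
s=ctrl.get_state();print(s['time'],s['eef_pos'],s['contact_force'],s['wrist_torque'])
E
```

```text
23.1833 [0.59794356 0.12535641 0.1380476 ] [-3.19742725  0.10620464 11.39745726] [ 0.00577029  0.84113072 -0.08037067]
```

View pics/s20c.png

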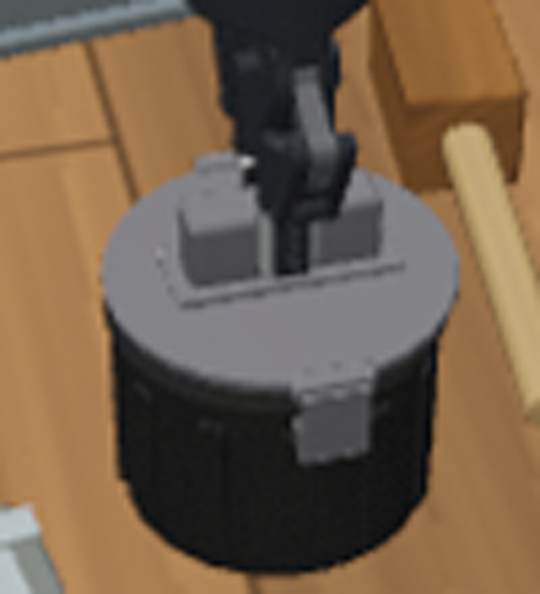

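Request:
carry_out([
  {"delta_pos":[0,0,0.004],"delta_rot":[0,0,0],"claw":0},
  {"delta_pos":[0,0,0.006],"delta_rot":[0,0,0],"claw":0},
  {"delta_pos":[0,0,0.006],"delta_rot":[0,0,0],"claw":0},
])

```text
time: 23.43
eef_pos: [0.598, 0.1254, 0.138]
tcp_rot: [-0.022, 1.0, -0.0, 0.0]
contact_force: [-13.3, -1.2, 25.5]
opening: 0.261
```

Request:
carry_out([
  {"delta_pos":[0,0,0.005],"delta_rot":[0,0,0],"claw":0},
  {"delta_pos":[0,0,0.005],"delta_rot":[0,0,0],"claw":0},
])

```text
time: 23.6
eef_pos: [0.598, 0.1254, 0.138]
tcp_rot: [-0.022, 1.0, -0.001, -0.001]
contact_force: [-11.9, -1.6, 21.7]
opening: 0.262
```

```bash
python3 - <<'E'
from h import *
shot('side','s21'); crop('s21',270,180,370,290,5.4,'s21c')
s=ctrl.get_state();print(s['time'],s['eef_pos'],s['contact_force'],s['wrist_torque'])
E
```

```text
23.65 [0.59796428 0.1253871  0.13799625] [-12.50402112  -1.81547611  21.26088874] [-0.06747347  1.88809464 -0.07889859]
```

View pics/s21c.png

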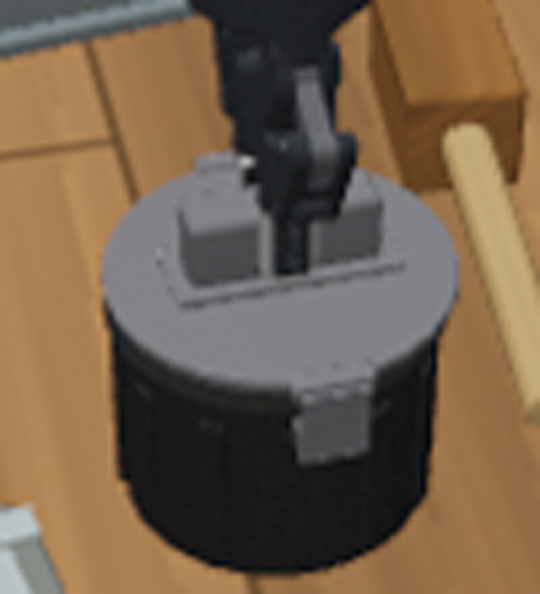

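Rigid stop at TCP z = 0.138, which is exactly the home height. I'll relieve the load and give a light upward tug to test the clips.

Request:
carry_out([
  {"delta_pos":[0,0,0],"delta_rot":[0,0,0],"claw":0},
  {"delta_pos":[0,0,-0.002],"delta_rot":[0,0,0],"claw":0},
  {"delta_pos":[0,0,-0.002],"delta_rot":[0,0,0],"claw":0},
])

```text
time: 23.9
eef_pos: [0.5977, 0.1253, 0.1394]
tcp_rot: [-0.022, 1.0, -0.001, -0.001]
contact_force: [0.6, -0.2, -2.2]
opening: 0.264
```

Request:
carry_out([
  {"delta_pos":[0,0,-0.002],"delta_rot":[0,0,0],"claw":0},
  {"delta_pos":[0,0,-0.003],"delta_rot":[0,0,0],"claw":0},
  {"delta_pos":[0,0,-0.003],"delta_rot":[0,0,0],"claw":0},
])

```text
time: 24.15
eef_pos: [0.5969, 0.1251, 0.1406]
tcp_rot: [-0.022, 1.0, -0.001, -0.002]
contact_force: [-0.2, -1.0, -5.4]
opening: 0.26
```

The clips hold: there's about 2 mm of play, then an opposing force. Pressing back home, then releasing.

Request:
carry_out([
  {"delta_pos":[0,0,0.003],"delta_rot":[0,0,0],"claw":0},
  {"delta_pos":[0,0,0.006],"delta_rot":[0,0,0],"claw":0},
  {"delta_pos":[0,0,0.006],"delta_rot":[0,0,0],"claw":0},
])

```text
time: 24.4
eef_pos: [0.5974, 0.1251, 0.138]
tcp_rot: [-0.022, 1.0, -0.001, -0.002]
contact_force: [-6.6, -2.0, 11.6]
opening: 0.261
```

Request:
carry_out([
  {"delta_pos":[0,0,0],"delta_rot":[0,0,0],"claw":0},
  {"delta_pos":[0,0,0],"delta_rot":[0,0,0],"claw":40},
  {"delta_pos":[0,0,0],"delta_rot":[0,0,0],"claw":70},
  {"delta_pos":[0,0,0],"delta_rot":[0,0,0],"claw":100},
  {"delta_pos":[0,0,0],"delta_rot":[0,0,0],"claw":100},
  {"delta_pos":[0,0,0],"delta_rot":[0,0,0],"claw":100},
  {"delta_pos":[0,0,0],"delta_rot":[0,0,0],"claw":100},
  {"delta_pos":[0,0,0],"delta_rot":[0,0,0],"claw":100},
])

```text
time: 25.07
eef_pos: [0.5974, 0.1251, 0.1379]
tcp_rot: [-0.022, 1.0, -0.001, -0.002]
contact_force: [-0.0, 0.5, 0.1]
opening: 1.001
```

Request:
carry_out([
  {"delta_pos":[0,0,-0.02],"delta_rot":[0,0,0],"claw":100},
  {"delta_pos":[0,0,-0.05],"delta_rot":[0,0,0],"claw":100},
  {"delta_pos":[0,0,-0.085],"delta_rot":[0,0,0],"claw":100},
  {"delta_pos":[0,0,-0.12],"delta_rot":[0,0,0],"claw":100},
  {"delta_pos":[0.06,0.06,-0.13],"delta_rot":[0,0,0],"claw":100},
  {"delta_pos":[0.09,0.09,-0.13],"delta_rot":[0,0,0],"claw":100},
  {"delta_pos":[0.12,0.13,-0.13],"delta_rot":[0,0,0],"claw":100},
  {"delta_pos":[0.12,0.13,-0.13],"delta_rot":[0,0,0],"claw":100},
])

```text
time: 25.73
eef_pos: [0.4784, 0.2427, 0.2684]
tcp_rot: [-0.022, 1.0, -0.001, -0.002]
contact_force: [0.9, 1.2, 0.4]
opening: 1.0
```

```bash
python3 - <<'E'
from h import *
p,d=shot('side','s22'); shot('top','t22'); crop('s22',200,150,400,350,4,'s22c')
s=ctrl.get_state();print(s['time'],s['eef_pos'],s['opening'])
C=cloud('side',d); z=C[...,2]
vv,uu=np.mgrid[:480,:640]
m=(uu>285)&(uu<355)&(vv>205)&(vv<260)&(z>.1)&(z<.130)
P=C[m]; 
A=np.c_[P[:,:2],np.ones(len(P))]; Q=P[(P[:,2]>.11)&(P[:,2]<.123)]; print(np.linalg.lstsq(np.c_[Q[:,:2]-Q[:,:2].mean(0),np.ones(len(Q))],Q[:,2],rcond=None)[0],len(Q))
E
```

```text
25.8333 [0.47607705 0.24541684 0.26833845] 1.000672007123883
[1.40394445e-05 6.71573686e-03 1.16776121e-01] 1761
```

View pics/s22c.png

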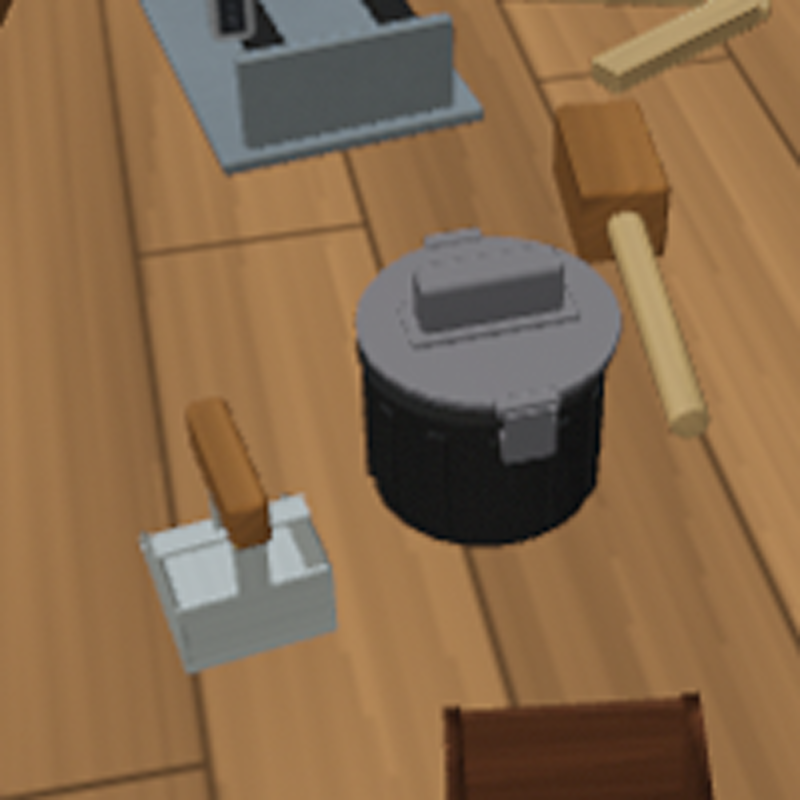

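View pics/t22.png

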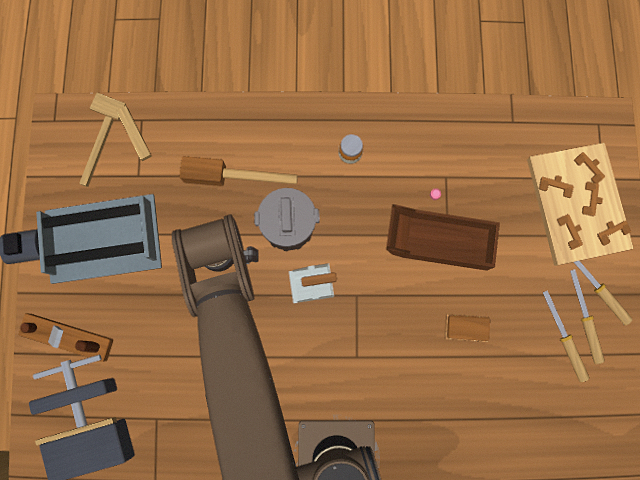

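The lid sits level: plate top at 0.117 m, which is rim plus plate thickness, with both clips down. The scoop stands on the bench at (313,283). The jar, mallet and block are at their old pixels, the bin is empty and nothing is spilled.

```bash
python3 - <<'E'
from h import *
print(ctrl.sign_off(), ctrl.get_state()['time'])
E
```

```text
the job is handed in; nothing more can be done
the job is handed in; nothing more can be done
```

The drum is charged and lidded, and the job is handed in at about 26 s of the 72 s allowed. I scooped all six beech pieces and tipped them into the drum, so none were left in the bin. The scoop went back on its old spot, and I then set the lid and pressed it straight down.

**Last checks:**
- **Pieces:** the top picture taken before lidding shows six pieces in the drum and the visible part of the pan empty. The later pictures show an empty bin and nothing on the bench.
- **Lid:** it came to a rigid stop at its home height, at about 25 N in the hand. The plate is level, with its top at 0.117 m. A light upward tug found about 2 mm of play and then resistance of about 5 N, so at least one clip is holding. I did not measure the clip angles. The near clip can be seen lying flat; the far one is mostly hidden from the cameras.
- **Other objects:** the scoop stands upright, and the wax jar, mallet and sanding block sit at the same pixels as at the start. The highest force I read was about 29 N, in the hand during the final press.

No check failed. The two cameras disagreed by about 1 mm on the drum's centre, well within the lid's clearance.

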